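Empty the bench tip cart into the crank-lidded waste tub

TASK

Clear away the spent small reagent bottles: with the waste tub still shut, put every one of them into the hopper of the tip cart, then swing the folding grip of the crank upright and crank the tub's lid fully open. Lift the cart's handle until the load tips forward over the wheel into the tub, and lower the cart back level on its legs. When all the bottles are in the tub, crank the lid fully shut again, fold the grip flat, and let go; leave the wash bottle, tube rack and tip box where they are.

Things in the scene. Friction and masses are not known exactly. Their poses are not given: they have to be found in the camera images.
- cart (a joint): Angle of the tip cart about its wheel axle: 0 = standing level on its legs, grows as the handle is lifted and the load tips forward, stop at 1.35 rad. Axle friction 0.12 N m; balanced at about 1.05 rad: beyond that its weight pulls it forward and it has to be brought back by the handle. Lifting takes 2 to 4 N at the bar
- crank (a joint): Angle of the crank arm about its upright axis, 0 = lid shut; grows counter-clockwise seen from above, stop at 9.42 rad (1.5 turns) = lid fully open. Stays where it is left; turning takes about 3 N at the grip
- lid (a joint): Angle of the waste tub's lid, 0 = shut, 1.75 = fully open (leaning back just past upright). Geared to the crank: lid = 0.186 x crank; it is moved only with the crank
- axle (a point): Centre of the cart's wheel axle, 120 mm above the bench; fixed. The waste station (dock, tub, gear box) is one fixed piece; its axes are given here: z up, x = tipping direction, from the cart's handle over the wheel towards the waste tub, y = along the axle, towards the gear box's side. Dock: 150 mm wide, 80 mm high, from 160 mm behind to 45 mm ahead of the axle
- cart_bar (a point): Middle of the cart's handle: a round black bar of 16 mm diameter along the axle direction, 118 mm free between the arms, 220 mm behind the axle and (cart level) 30 mm above it, 150 mm above the bench. The hopper's rear wall stands 80 mm in front of it, its top 57 mm above the bar. Under the bar is nothing but the bench. Axes are the cart's and tip with it
- cart_floor (a point): Middle of the upper face of the hopper's floor, 165 mm above the bench when level. Steel hopper: floor 136 (x) by 142 mm (y) inside, walls 42 mm high at the rear and both sides; in front (+x, 70 to 120 mm from this point) an open chute that rises 18 mm. Axes are the cart's, tipping with it: x towards the chute, y along the axle, z up
- tub_floor (a point): Middle of the inner floor of the grey waste tub, 5 mm above the bench, 150 mm ahead of the axle. Inside 180 mm (x) by 170 mm (y), rim 80 mm above the bench. Lid 190 x 180 x 6 mm, hinged on the -y rim (away from the gear box); open it stands 265 mm above the bench. A splash board at the tub's +x end is 150 mm high. Axes as for the axle
- crank_axis (a point): Point on the crank's upright axis at the centre of the crank arm, 98 mm above the bench, 23 mm above the middle of the white gear box (150 (x) x 100 x 75 mm). The arm is 10 mm wide; at crank = 0 it points from the axis towards -x of the axle's axes. At its end, 60 mm from the axis and 22 mm above the arm's centre (120 mm above the bench), is the grip's pivot
- crank_grip (a point): Point on the centre line of the crank's folding grip, a black round sleeve of 15 mm diameter that spins freely, 50 mm from its pivot (free end at 70 mm). Folded: level above the arm, 10.5 mm clear of it, this point 10 mm short of the crank axis. Swung out: upright, this point 170 mm above the bench, 60 mm from the axis. Its x axis runs from pivot to free end, its y axis is the pivot axis
- grip (a joint): Angle of the folding grip about its pivot: 0 = folded flat above the crank arm, 1.57 = swung out, upright, at its stop. Stays where it is left (friction 0.06 N m); as the swing is in the plane of the arm, cranking does not fold it
- vial0_mid (a point): Centre of a small empty reagent bottle: white body 28 mm diameter by 38 mm, on it a grey cap 23 mm diameter by 12 mm, 50 mm tall in all; this point is half-way up, 25 mm above the bench when standing. Mass about 35 g; z axis from foot to cap. May be absent
- vial1_mid (a point): Another such bottle, as vial0. May be absent
- vial2_mid (a point): Another such bottle, as vial0. May be absent
- vial3_mid (a point): Another such bottle, as vial0. May be absent
- vial4_mid (a point): Another such bottle, as vial0. May be absent
- washbottle: Large wash bottle, 68 mm diameter, 170 mm tall; bystander, leave alone. Origin under its foot
- tuberack: White rack with capped sample tubes, 80 x 200 x 95 mm; bystander, leave alone. Origin under its centre
- tipbox: Clear pipette tip box, 85 x 120 x 60 mm; bystander, leave alone. Origin under its centre
- vial0: The same bottle as vial0_mid, origin at the centre of its foot
- vial1: The same bottle as vial1_mid, origin at the centre of its foot
- vial2: The same bottle as vial2_mid, origin at the centre of its foot
- vial3: The same bottle as vial3_mid, origin at the centre of its foot
- vial4: The same bottle as vial4_mid, origin at the centre of its foot

How it is judged:
On the way, in this order (a step that is already met when the one before it is completed fails the run):
1. every bottle lies in the level cart, the lid still shut (x of vial0_mid in the frame of cart_floor between -0.075 and 0.12 m and y of vial0_mid in the frame of cart_floor between -0.075 and 0.075 m and z of vial0_mid in the frame of cart_floor between 0 and 0.06 m and x of vial1_mid in the frame of cart_floor between -0.075 and 0.12 m and y of vial1_mid in the frame of cart_floor between -0.075 and 0.075 m and z of vial1_mid in the frame of cart_floor between 0 and 0.06 m and x of vial2_mid in the frame of cart_floor between -0.075 and 0.12 m and y of vial2_mid in the frame of cart_floor between -0.075 and 0.075 m and z of vial2_mid in the frame of cart_floor between 0 and 0.06 m and x of vial3_mid in the frame of cart_floor between -0.075 and 0.12 m and y of vial3_mid in the frame of cart_floor between -0.075 and 0.075 m and z of vial3_mid in the frame of cart_floor between 0 and 0.06 m and x of vial4_mid in the frame of cart_floor between -0.075 and 0.12 m and y of vial4_mid in the frame of cart_floor between -0.075 and 0.075 m and z of vial4_mid in the frame of cart_floor between 0 and 0.06 m and value of joint cart below 0.1 rad and value of joint lid below 0.15 rad), for 0.2 s.
2. the crank's grip is swung out (value of joint grip above 1.35 rad), for 0.2 s.
3. the lid is cranked open (value of joint lid above 1.6 rad), for 0.2 s.
4. the cart is tipped forward (value of joint cart above 0.9 rad and value of joint lid above 1.5 rad), for 0.1 s.
5. the cart is level again and every bottle is in the tub (x of vial0_mid in the frame of tub_floor between -0.095 and 0.095 m and y of vial0_mid in the frame of tub_floor between -0.09 and 0.09 m and z of vial0_mid in the frame of tub_floor between 0 and 0.07 m and x of vial1_mid in the frame of tub_floor between -0.095 and 0.095 m and y of vial1_mid in the frame of tub_floor between -0.09 and 0.09 m and z of vial1_mid in the frame of tub_floor between 0 and 0.07 m and x of vial2_mid in the frame of tub_floor between -0.095 and 0.095 m and y of vial2_mid in the frame of tub_floor between -0.09 and 0.09 m and z of vial2_mid in the frame of tub_floor between 0 and 0.07 m and x of vial3_mid in the frame of tub_floor between -0.095 and 0.095 m and y of vial3_mid in the frame of tub_floor between -0.09 and 0.09 m and z of vial3_mid in the frame of tub_floor between 0 and 0.07 m and x of vial4_mid in the frame of tub_floor between -0.095 and 0.095 m and y of vial4_mid in the frame of tub_floor between -0.09 and 0.09 m and z of vial4_mid in the frame of tub_floor between 0 and 0.07 m and value of joint cart below 0.1 rad), for 0.2 s.
6. the lid is cranked shut (value of joint lid below 0.06 rad), for 0.2 s.
At the end, for the whole second after the job is handed in: Every bottle rests inside the waste tub (its centre below the rim, within the walls), the lid is shut within 0.06 rad, the cart is level within 0.1 rad, and the crank's grip is folded within 0.2 rad (all of step 5 and linear speed of each of vial0, vial1, vial2, vial3, vial4 below 0.05 m/s and value of joint lid below 0.06 rad and value of joint grip below 0.2 rad); the robot touches nothing.
It fails at once if the washbottle is pushed away or knocked over (distance of washbottle from where it was at the start of the episode above 0.04 m or angle between washbottle's own z axis and vertical above 0.5 rad).
It fails at once if the tuberack is pushed away or knocked over (distance of tuberack from where it was at the start of the episode above 0.04 m or angle between tuberack's own z axis and vertical above 0.5 rad).
It fails at once if the tipbox is pushed away or knocked over (distance of tipbox from where it was at the start of the episode above 0.04 m or angle between tipbox's own z axis and vertical above 0.5 rad).
Of vial0, vial1, vial2, vial3, vial4 only 2 to 4 are there at a start; the rules pass over those that are not, and their reading is None.
At some moment in a run one of vial0, vial1, vial2, vial3, vial4 may be knocked a few centimetres aside while the robot is not near it.
Once in a run the grip may slacken for a moment while it holds something.
It also fails if it takes over 210 s, if anything falls off the work surface, if the arm or the gripper's body presses on something with over 40 N, if the wrist force passes 120 N, or if a joint passes its speed limit or range.

ROBOT

A 6-joint arm with a two-finger parallel gripper is mounted at the origin on the work surface. World frame = base frame: x ahead of the robot, y to its left, z up, the work surface at z = 0. Lengths are in m, angles in rad, forces in N, time in s.
With the tool pointing down it reaches from about 0.325 to 0.775 m from the base axis. Payload 9.3 kg.
Tool frame: the origin (TCP) lies between the finger pads; the fingertips stand 19 mm ahead of it and the grasp point (between the pads) is the TCP; z points along the fingers, y is the direction in which the jaws open and shut (so a half turn about z gives the same grasp; the last joint's range is limited). The gripper opens to 85 mm and grips with 20 to 120 N. Pads are 22 mm wide; open, the fingers measure 114 mm over their backs; the gripper's body (76 mm by 85 mm) begins 54 mm behind the grasp point. The pads swing forward as they close: fully open they stand 13 mm farther back than shut.
Start: joints at [-1.498, 0.259, 0.021, 1.334, 0, 1.418], TCP at [0.123, -0.536, 0.25] pointing down, gripper open.
Joint ranges: [-3.04, 3.04], [-0.91, 1.82], [-1.04, 1.36], [-1.92, 1.95], [-1.52, 1.45], [-3.14, 3.14]. Speed limits (rad/s): [2.22, 2.22, 2.79, 3.14, 3.14, 3.14].

INTERFACE

Orientations are given as [roll, pitch, yaw] about the fixed x, y, z axes, in that order (R = Rz(yaw) Ry(pitch) Rx(roll)).
In Python, from bench import readout, vision, manip gives the robot as it stands.
- The arm moves only by the tool move_arm, never from a script. Its argument "series" is a list of rows, each a list of 7 numbers: the closure, from 0 (fully open) to 1 (shut), then the shift along the world's x, y, z in m, then the turn, a rotation vector about the world's x, y, z in rad. In form: [[hand, dx, dy, dz, rx, ry, rz], ...]. A call has 1 to 10 rows; each row shifts and turns the commanded pose from where the row before left it; what a row does not reach is not made up. A row lasts 1/8 s, in which the tool goes at most 62.5 mm and 10.7 degrees, less where a joint would pass 70% of its speed; a pose out of reach is approached as far as the arm can. A call is refused whole if a number of a shift passes 0.0625 or a number of a turn 0.188, either way. A call with a gripper value outside its range is refused whole. The fingers move at their own pace and stop on an object; the grip force is fixed at half the most. Time passes only in rows, so rows that do not move let the fingers close. It gives the time, the measured TCP pose, the force and the opening at its end, in the units of the state.
- readout.get_obs(): the state, without advancing time (a new reading comes with each control period).
- vision.read_camera(name): name is "scene" or "top" or "wrist"; returns the picture (480x640x3 uint8, blue, green, red); there is no depth.
- vision.camera_info(name): a dict with "mtx" (3x3 intrinsics, pixels), "eye" and "orientation" of the camera in the world; the wrist camera has in their place "hand_eye" (4x4, takes a point from camera to tool coordinates, whose origin is the TCP and whose axes are the flange's). Camera axes: x right, y down, z forward; pixel columns grow to the right and rows downward; lengths in m; the calibration is good to about 2 mm. A picture is of the moment at which its call begins: read the wrist's pose just before it. camera_info takes no time and is no camera call.
- manip.sign_off(): hands the job in, once; it reports no verdict.
The state is a dict: "time": time; "joint_pos": joint angles; "qvel": joint speeds; "joint_torque": joint torques, N m; "eef_pos": TCP position; "orientation": TCP orientation; "wrist_force": force on the tool from outside, world axes, zero at the start; "torque": the same for the moment, N m; "grip_width": finger opening in m.
Only numpy, scipy, OpenCV 4.12 (cv2) and the standard library are available. Lean on these libraries where they do the work, as an engineer would, in place of code of your own. Each camera call takes 0.05 s, during which the arm holds its last target.

## Working session

There is one attempt and no reset: what is moved stays moved. The work goes in short steps, Python scripts to look and compute and a tool call to move; the robot and the scene stay as the last step left them, time stands still between calls to the robot, and variables do not carry over. Pictures are saved under pics/ and viewed, and the job is handed in when it is done.

Besides the shell and the picture viewer there is one more tool, called after "Request:" by a JSON object that holds its "name" and its "arguments". move_arm: Moves the arm, as the interface text tells. Its arguments: {"type":"object","properties":{"series":{"type":"array","items":{"type":"array","items":{"type":"number"}}}},"required":["series"]}

```bash
ls; mkdir -p pics
python3 - <<'E'
from bench import readout, vision, manip
import cv2
print(readout.get_obs())
for n in ["scene","top","wrist"]:
    print(n,vision.camera_info(n))
    cv2.imwrite(f"pics/{n}0.png",vision.read_camera(n))
E
```

```text
pics
{'time': 0.0, 'joint_pos': array([-1.49759816e+00,  2.59220910e-01,  2.07538032e-02,  1.33368828e+00,
       -1.74261844e-05,  1.41819751e+00]), 'qvel': array([-7.70948771e-04, -1.73256432e-04, -7.65890877e-04, -1.48278971e-03,
        1.01434035e-03, -7.39617897e-05]), 'joint_torque': array([-5.64365982e-04, -5.55639946e+01,  3.44529963e+01,  1.35592441e-02,
       -3.55585216e-04, -7.12619084e-07]), 'eef_pos': array([ 0.12310845, -0.53578679,  0.24964741]), 'orientation': array([-3.14024673e+00, -1.89363983e-04,  2.25796867e-01]), 'wrist_force': array([ 0.10446629,  0.94152563, -0.51902383]), 'torque': array([-0.04158921, -0.03739024,  0.05625256]), 'grip_width': 0.08486176608919704}
scene {'mtx': array([[535.00296832,   0.        , 325.14543292],
       [  0.        , 535.00296832, 243.75772707],
       [  0.        ,   0.        ,   1.        ]]), 'eye': array([ 1.18997284, -0.67771656,  1.02194003]), 'orientation': array([-2.33938974, -0.00560243,  0.75422135])}
top {'mtx': array([[433.31924327,   0.        , 315.88503841],
       [  0.        , 433.31924327, 239.58047325],
       [  0.        ,   0.        ,   1.        ]]), 'eye': array([ 0.50162672, -0.0345235 ,  1.13282759]), 'orientation': array([-3.06917286,  0.02593249, -1.57706485])}
wrist {'mtx': array([[428.09543538,   0.        , 321.47848716],
       [  0.        , 428.09543538, 241.67623659],
       [  0.        ,   0.        ,   1.        ]]), 'hand_eye': array([[ 3.10332594e-05, -9.60265237e-01, -2.79089006e-01,
         6.96079570e-02],
       [ 9.99999249e-01,  3.71683155e-04, -1.16766039e-03,
         2.02734768e-04],
       [ 1.22499636e-03, -2.79088760e-01,  9.60264528e-01,
        -1.24820347e-01],
       [ 0.00000000e+00,  0.00000000e+00,  0.00000000e+00,
         1.00000000e+00]])}
```

View pics/top0.png

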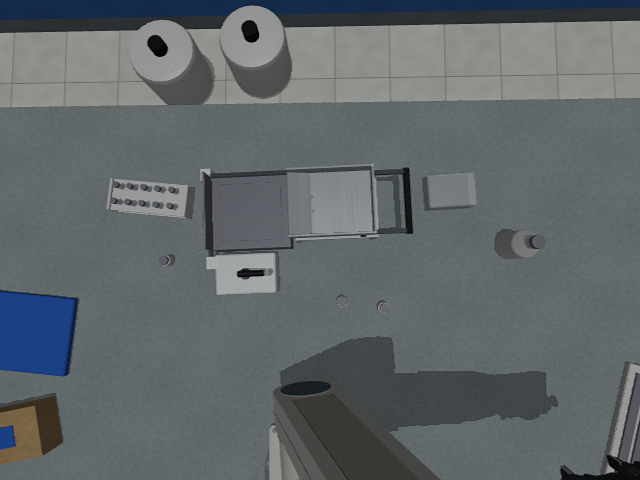

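View pics/scene0.png

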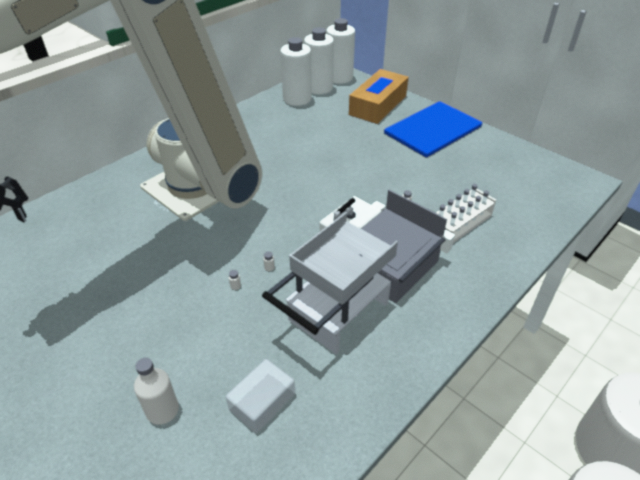

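View pics/wrist0.png

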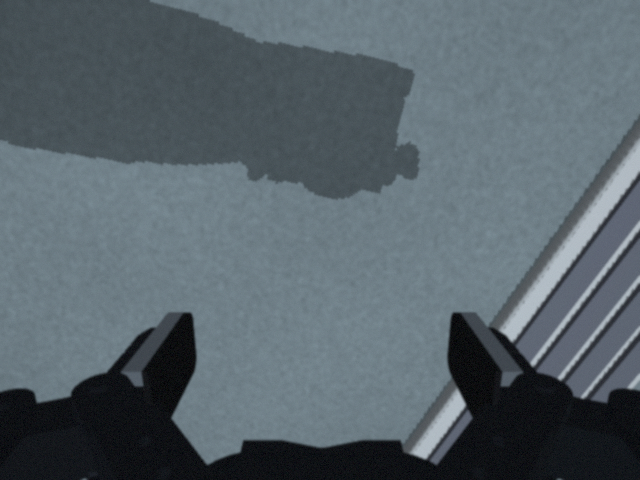

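```bash
cat > h.py <<'E'
import numpy as np, cv2
from scipy.spatial.transform import Rotation as R
from bench import readout, vision, manip
def cam(n,obs=None):
    ci=vision.camera_info(n); K=np.array(ci['mtx'])
    if n=='wrist':
        o=obs or readout.get_obs()
        T=np.eye(4);T[:3,:3]=R.from_euler('xyz',o['orientation']).as_matrix();T[:3,3]=o['eef_pos']
        T=T@np.array(ci['hand_eye']); return K,T[:3,3],T[:3,:3]
    return K,np.array(ci['eye']),R.from_euler('xyz',ci['orientation']).as_matrix()
def ray(c,px,z):
    K,e,M=c; d=M@np.linalg.solve(K,[px[0],px[1],1.]); return e+d*(z-e[2])/d[2]
def proj(c,p):
    K,e,M=c; q=K@(M.T@(np.array(p)-e)); return q[:2]/q[2]
def tri(c1,p1,c2,p2):
    A=[];b=[]
    for c,p in((c1,p1),(c2,p2)):
        K,e,M=c; d=M@np.linalg.solve(K,[p[0],p[1],1.]);d/=np.linalg.norm(d)
        P=np.eye(3)-np.outer(d,d);A.append(P);b.append(P@e)
    x=np.linalg.lstsq(np.vstack(A),np.hstack(b),rcond=None)[0]; return x
def crop(n,img,x0,y0,x1,y1,s,out):
    cv2.imwrite(out,cv2.resize(img[y0:y1,x0:x1],None,fx=s,fy=s,interpolation=cv2.INTER_CUBIC))
E
python3 - <<'E'
from h import *
t=cv2.imread('pics/top0.png');s=cv2.imread('pics/scene0.png')
crop('top',t,150,150,420,330,2.9,'pics/tc0.png')
crop('scene',s,210,170,510,390,2.6,'pics/sc0.png')
print(cam('top')[2])
c=cam('top')
for p in [(342,300),(382,306),(167,260)]: print(ray(c,p,0.05))
for p in [(408,170),(409,232)]: print('bar',ray(c,p,.158))
E
```

```text
[[-0.00626637 -0.99734748  0.0725172 ]
 [-0.99964413  0.00812819  0.02540755]
 [-0.02592959 -0.07233218 -0.99704349]]
[ 0.42978313 -0.07070562  0.05      ]
[ 0.41463013 -0.16919151  0.05      ]
[0.53184603 0.36873218 0.05      ]
bar [ 0.7291998  -0.21986187  0.158     ]
bar [ 0.58789772 -0.21904889  0.158     ]
```

View pics/tc0.png

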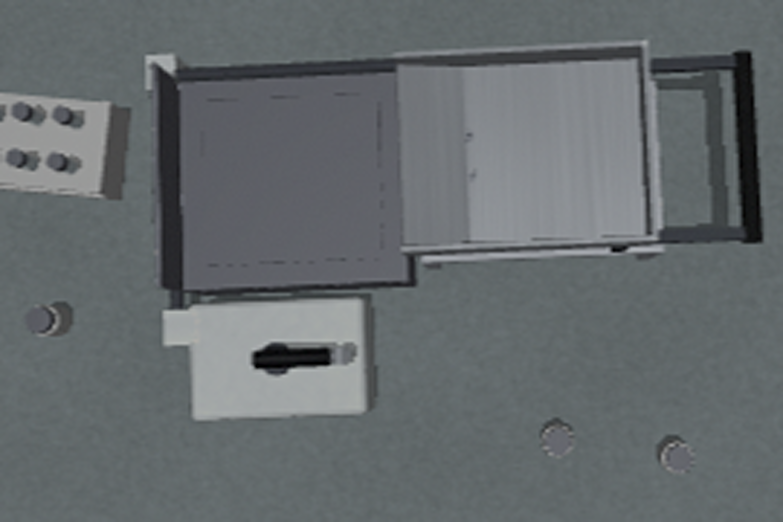

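View pics/sc0.png

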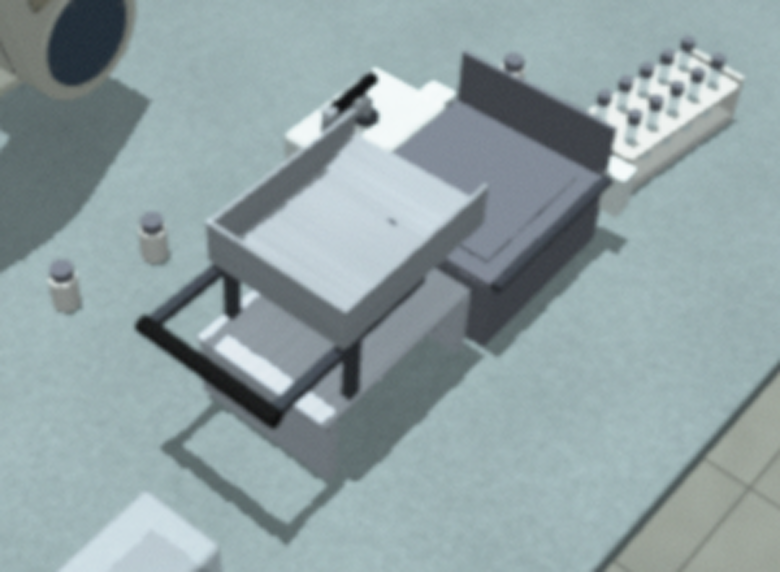

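Run:
```python
from h import *
t=cv2.imread('pics/top0.png').astype(int)
c=cam('top'); c2=cam('scene')
def rect(x0,y0,x1,y1,f,z):
    m=np.zeros(t.shape[:2],np.uint8); sub=t[y0:y1,x0:x1]; m[y0:y1,x0:x1]=f(sub)*255
    n,l,st,ce=cv2.connectedComponentsWithStats(m); i=1+np.argmax(st[1:,4]); ys,xs=np.where(l==i)
    r=cv2.minAreaRect(np.c_[xs,ys].astype(np.float32)); b=cv2.boxPoints(r)
    W=np.array([ray(c,p,z) for p in b]); print(r,st[i,4]); print(W.round(4)); print('mean',W.mean(0)[:2]); return W
g=lambda s:s.max(2)<45
print('bar');rect(398,160,420,245,lambda s:s.max(2)<40,.154)
print('grip');rect(225,262,280,285,lambda s:s.max(2)<40,.1275+.007)
print('box');rect(200,245,290,300,lambda s:s.min(2)>190,.075)
for a in (160,155,165): pass
print(t[255,255],t[200,340],t[272,265])
```

```text
bar
((405.733642578125, 200.56967163085938), (65.36680603027344, 10.411609649658203), 84.80557250976562) 403
[[ 0.7339 -0.1971  0.154 ]
 [ 0.7358 -0.2207  0.154 ]
 [ 0.5867 -0.2307  0.154 ]
 [ 0.5848 -0.2074  0.154 ]]
mean [ 0.66029212 -0.21396044]
grip
((250.5, 272.5), (7.0, 25.0), 90.0) 159
[[0.5076 0.1713 0.1345]
 [0.5072 0.1134 0.1345]
 [0.4911 0.1133 0.1345]
 [0.4914 0.1712 0.1345]]
mean [0.49932592 0.14231018]
boxTraceback (most recent call last):
  File "<stdin>", line 12, in <module>
  File "<stdin>", line 6, in rect
    return _wrapfunc(a, 'argmax', axis=axis, out=out, **kwds)
    return bound(*args, **kwds)
ValueError: attempt to get argmax of an empty sequence
```

Run:
```python
from h import *
c=cam('top');c2=cam('scene')
T=lambda u,v:(150+u/2.9-.33,150+v/2.9-.33); S=lambda u,v:(210+u/2.6-.3,170+v/2.6-.3)
def P(n,u,v,z):
    w=ray(c,T(u,v),z); print(n,w.round(4)); return w
P('boxBL',195,418,.075);P('boxBR',367,410,.075);P('boxTR',369,297,.075)
a=P('bar1',742,53,.152);b=P('bar2',752,240,.152); print('yaw bar',np.arctan2(*(a-b)[[1,0]]), np.linalg.norm(a-b))
a=P('hop rear top L',645,42,.207);b=P('hop rear top R',657,247,.207);print('yaw',np.arctan2(*(a-b)[[1,0]]), np.linalg.norm(a-b))
P('hop chuteL',397,55,.207);P('hop chuteR',402,251,.207)
P('tub corner',412,284,.08)
P('axisdisc',277,357,.103); P('pivot',347,352,.12)
# tri
for n,t,s in [('bar near',(752,238),(280,413)),('bar far',(742,54),(145,325)),('rear near corner',(645,42),(347,312)),('rear far',(657,247),(212,222))]:
    pass
print('barL', tri(c,T(745,58),c2,S(277,410)), 'barR',tri(c,T(751,235),c2,S(147,325)))
```

```text
boxBL [0.4478 0.2349 0.075 ]
boxBR [0.4538 0.0898 0.075 ]
boxTR [0.5486 0.0881 0.075 ]
bar1 [ 0.7354 -0.2155  0.152 ]
bar2 [ 0.5875 -0.2201  0.152 ]
yaw bar 0.03124003427970251 0.14804681507696849
hop rear top L [ 0.7315 -0.1335  0.207 ]
hop rear top R [ 0.5781 -0.14    0.207 ]
yaw 0.041793022893237164 0.15361501861115512
hop chuteL [0.724  0.0518 0.207 ]
hop chuteR [0.5767 0.0483 0.207 ]
tub corner [0.5591 0.0513 0.08  ]
axisdisc [0.4987 0.1606 0.103 ]
pivot [0.5024 0.1007 0.12  ]
barL [ 0.73199603 -0.21400467  0.15934301] barR [ 0.59209796 -0.21887899  0.15111438]
```

Request:
{"name": "move_arm", "arguments": {"series": [[0, 0.036, 0.045, 0, 0, 0, 0], [0, 0.036, 0.045, 0, 0, 0, 0], [0, 0.036, 0.045, 0, 0, 0, 0], [0, 0.036, 0.045, 0, 0, 0, 0], [0, 0.036, 0.045, 0, 0, 0, 0], [0, 0.036, 0.045, 0, 0, 0, 0], [0, 0.036, 0.045, 0, 0, 0, 0], [0, 0.02, 0.05, 0, 0, 0, 0], [0, 0, 0, 0, 0, 0, 0]]}}

```text
time: 1.27
eef_pos: [0.3959, -0.168, 0.2503]
orientation: [-3.141, -0.0, 0.231]
wrist_force: [0.6, -0.5, -0.4]
grip_width: 0.0856
```

Run:
```python
from h import *
o=readout.get_obs();print(o['eef_pos'],o['orientation'],o['time'])
c=cam('wrist',o)
cv2.imwrite('pics/w1.png',vision.read_camera('wrist'))
cv2.imwrite('pics/s1.png',vision.read_camera('scene'))
for p in [(.43,-.071,.05),(.4146,-.169,.05)]: print(proj(c,p))
```

```text
[ 0.39588627 -0.16795568  0.25026386] [-3.14100306e+00 -7.95789011e-05  2.31187639e-01] 1.275
[204.75160743 137.27114754]
[328.84916642 187.76177027]
```

View pics/w1.png

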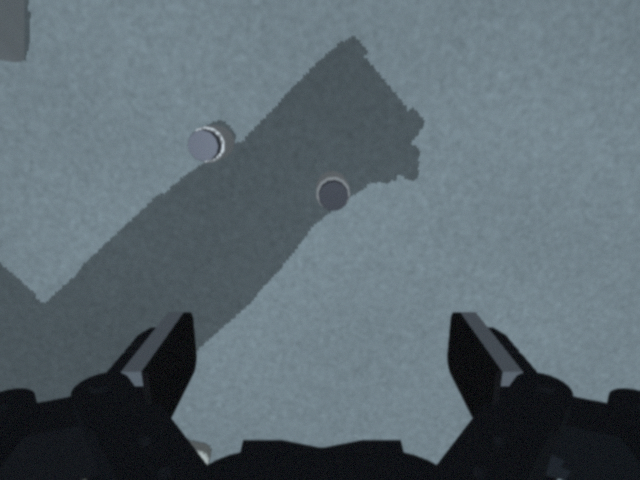

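View pics/s1.png

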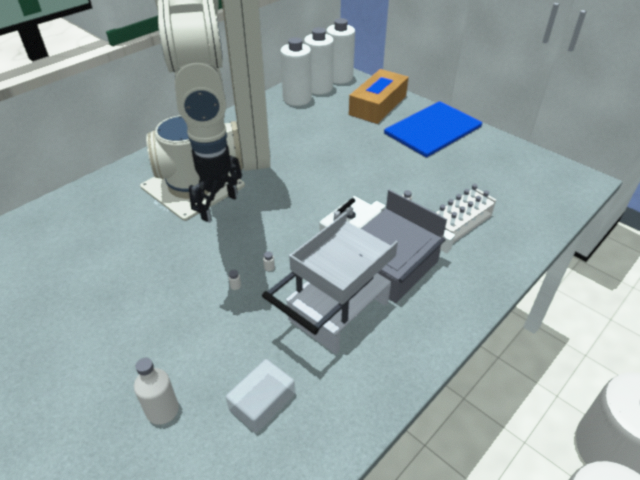

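Run:
```python
from h import *
c=cam('wrist')
for p in [(204,145),(333,194)]: print(ray(c,p,.05))
print('mystery',ray(c,(205,452),.02), ray(c,(205,452),.05))
cv2.imwrite('pics/t1.png',vision.read_camera('top'))
```

```text
[ 0.4240307  -0.07425331  0.05      ]
[ 0.40999117 -0.17607118  0.05      ]
mystery [ 0.12079637 -0.11348451  0.02      ] [ 0.1497219  -0.11699808  0.05      ]
```

View pics/t1.png

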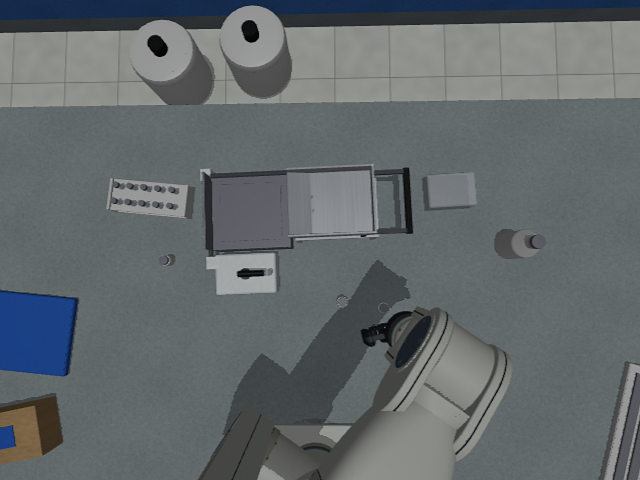

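Request:
{"name": "move_arm", "arguments": {"series": [[0, 0.01, -0.002, -0.04, 0, 0, 0], [0, 0.005, -0.002, -0.04, 0, 0, 0], [0, 0, 0, -0.03, 0, 0, 0], [0, 0, 0, 0, 0, 0, 0]]}}

```text
time: 1.92
eef_pos: [0.4086, -0.1757, 0.1387]
orientation: [-3.139, 0.003, 0.223]
wrist_force: [0.4, -0.7, 0.8]
grip_width: 0.0851
```

Run:
```python
from h import *
o=readout.get_obs();print(o['eef_pos'],o['orientation'],o['time'])
c=cam('wrist',o)
cv2.imwrite('pics/w2.png',vision.read_camera('wrist'))
for p in [(.412,-.173,.05)]: print(proj(c,p))
```

```text
[ 0.40864651 -0.17566598  0.13868892] [-3.13859686e+00  2.99681012e-03  2.23316007e-01] 1.925
[318.53391319 247.98367195]
```

View pics/w2.png

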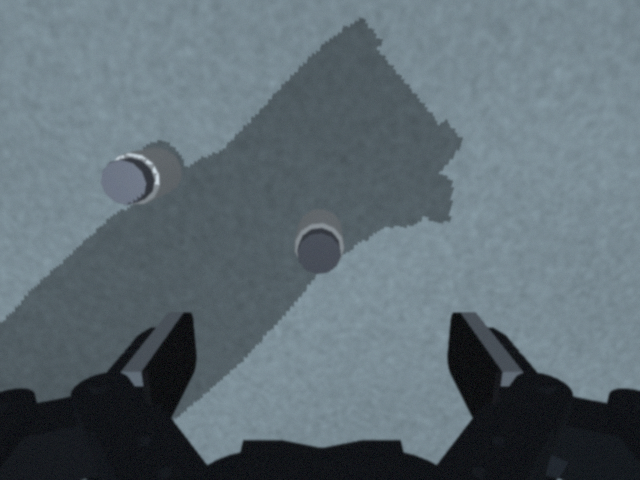

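Request:
{"name": "move_arm", "arguments": {"series": [[0, 0.003, 0.003, -0.04, 0, 0, 0], [0, 0, 0, -0.04, 0, 0, 0], [0, 0, 0, -0.03, 0, 0, 0], [0, 0, 0, 0, 0, 0, 0], [1, 0, 0, 0, 0, 0, 0], [1, 0, 0, 0, 0, 0, 0], [1, 0, 0, 0, 0, 0, 0], [1, 0, 0, 0, 0, 0, 0]]}}

```text
time: 2.98
eef_pos: [0.4136, -0.1723, 0.0313]
orientation: [3.14, -0.001, 0.226]
wrist_force: [-2.0, 1.3, 10.2]
grip_width: 0.0262
```

Request:
{"name": "move_arm", "arguments": {"series": [[1, 0, 0, 0.05, 0, 0, 0], [1, 0, 0, 0.055, 0, 0, 0], [1, 0, 0, 0.06, 0, 0, 0], [1, 0, 0, 0.06, 0, 0, 0], [1, 0.04, 0.015, 0.02, 0, 0, 0], [1, 0.05, 0.015, 0, 0, 0, 0], [1, 0.05, 0.015, 0, 0, 0, 0], [1, 0.05, 0.015, 0, 0, 0, 0], [1, 0.05, 0.015, 0, 0, 0, 0], [1, 0.037, 0.012, 0, 0, 0, -0.1]]}}

```text
time: 4.22
eef_pos: [0.6918, -0.0841, 0.2749]
orientation: [-3.141, 0.0, 0.125]
wrist_force: [-0.2, -0.7, -0.3]
grip_width: 0.0262
```

Run:
```python
from h import *
o=readout.get_obs();print(o['eef_pos'],o['orientation'],o['time'],o['grip_width'])
cv2.imwrite('pics/w3.png',vision.read_camera('wrist'))
```

```text
[ 0.69176244 -0.08406988  0.27489625] [-3.14145575e+00  2.68941172e-04  1.24619116e-01] 4.225 0.026239294888898018
```

View pics/w3.png

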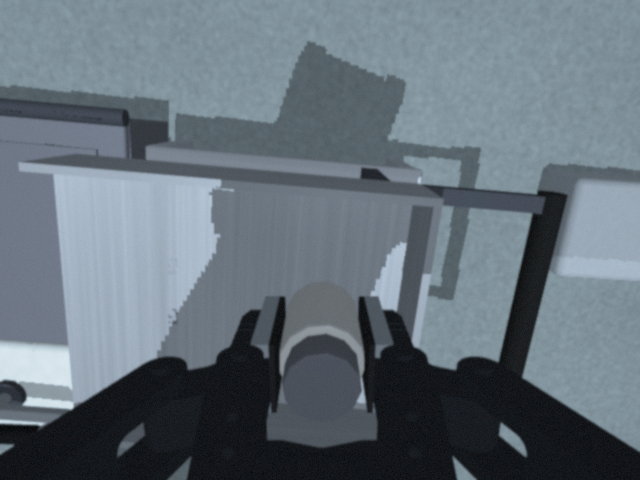

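Request:
{"name": "move_arm", "arguments": {"series": [[1, 0, 0.004, -0.04, 0, 0, 0], [1, 0, 0, -0.025, 0, 0, 0], [1, 0, 0, -0.011, 0, 0, 0], [1, 0, 0, 0, 0, 0, 0], [0.4, 0, 0, 0, 0, 0, 0], [0.4, 0, 0, 0, 0, 0, 0], [0.4, 0, 0, 0.03, 0, 0, 0], [0.4, 0, 0, 0.05, 0, 0, 0]]}}

```text
time: 5.28
eef_pos: [0.6896, -0.081, 0.2794]
orientation: [-3.141, 0.002, 0.126]
wrist_force: [1.5, -0.4, 0.4]
grip_width: 0.0515
```

Run:
```python
from h import *
o=readout.get_obs();print(o['eef_pos'],o['orientation'],o['time'],o['grip_width'])
cv2.imwrite('pics/w4.png',vision.read_camera('wrist'))
```

```text
[ 0.6896086  -0.08101304  0.27935281] [-3.14074924e+00  2.29139853e-03  1.25684848e-01] 5.275 0.05148786130785847
```

View pics/w4.png

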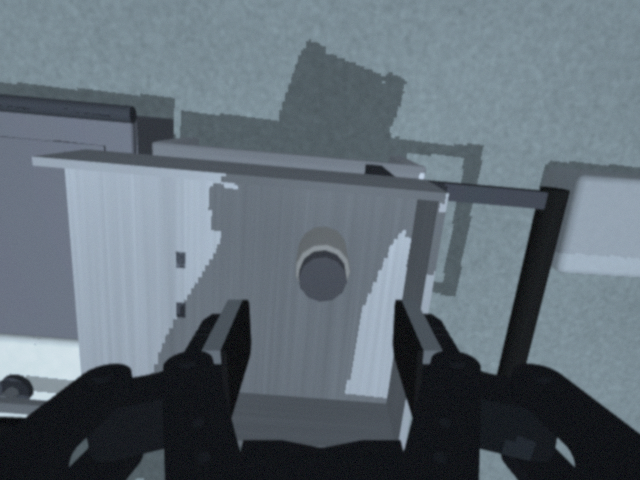

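Request:
{"name": "move_arm", "arguments": {"series": [[0, -0.053, 0.001, 0, 0, 0, 0], [0, -0.053, 0.002, 0, 0, 0, 0], [0, -0.053, 0.002, 0, 0, 0, 0], [0, -0.053, 0.002, 0, 0, 0, 0], [0, -0.05, 0.001, -0.04, 0, 0, 0], [0, 0, 0, -0.055, 0, 0, 0], [0, 0, 0, -0.045, 0, 0, 0], [0, 0, 0, 0, 0, 0, 0]]}}

```text
time: 6.32
eef_pos: [0.4278, -0.0726, 0.1389]
orientation: [-3.14, 0.003, 0.126]
wrist_force: [0.6, -0.5, 1.1]
grip_width: 0.0854
```

Run:
```python
from h import *
o=readout.get_obs();print(o['eef_pos'],o['orientation'],o['time'],o['grip_width'])
c=cam('wrist',o);print(proj(c,(.427,-.073,.05)))
cv2.imwrite('pics/w5.png',vision.read_camera('wrist'))
```

```text
[ 0.42784813 -0.07260369  0.13894541] [-3.13978323  0.00342108  0.12557767] 6.325 0.08539862287958112
[322.19888826 256.41240063]
```

View pics/w5.png

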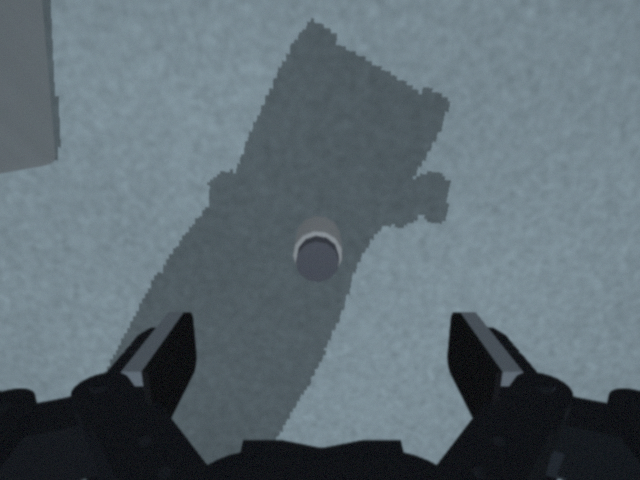

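Request:
{"name": "move_arm", "arguments": {"series": [[0, 0, 0, -0.05, 0, 0, 0], [0, 0, 0, -0.05, 0, 0, 0], [0, 0, 0, -0.008, 0, 0, 0], [1, 0, 0, 0, 0, 0, 0], [1, 0, 0, 0, 0, 0, 0], [1, 0, 0, 0, 0, 0, 0], [1, 0, 0, 0, 0, 0, 0], [1, 0, 0, 0.055, 0, 0, 0], [1, 0, 0, 0.06, 0, 0, 0], [1, 0, 0, 0.06, 0, 0, 0]]}}

```text
time: 7.62
eef_pos: [0.429, -0.0729, 0.2099]
orientation: [3.141, -0.001, 0.126]
wrist_force: [1.0, -0.2, -0.2]
grip_width: 0.0261
```

Request:
{"name": "move_arm", "arguments": {"series": [[1, 0, 0, 0.06, 0, 0, 0], [1, 0.045, -0.002, 0.01, 0, 0, 0], [1, 0.05, -0.002, 0, 0, 0, 0], [1, 0.05, -0.002, 0, 0, 0, 0], [1, 0.045, -0.002, 0, 0, 0, 0], [1, 0, 0, 0, 0, 0, 0]]}}

```text
time: 8.38
eef_pos: [0.6214, -0.0811, 0.2757]
orientation: [-3.141, 0.001, 0.126]
wrist_force: [0.1, -0.3, -0.2]
grip_width: 0.026
```

Run:
```python
from h import *
o=readout.get_obs();print(o['eef_pos'],o['orientation'],o['time'],o['grip_width'])
cv2.imwrite('pics/w6.png',vision.read_camera('wrist'))
```

```text
[ 0.62139194 -0.08114593  0.27571675] [-3.14093407e+00  1.46111160e-03  1.26296064e-01] 8.375 0.026040108556813872
```

View pics/w6.png

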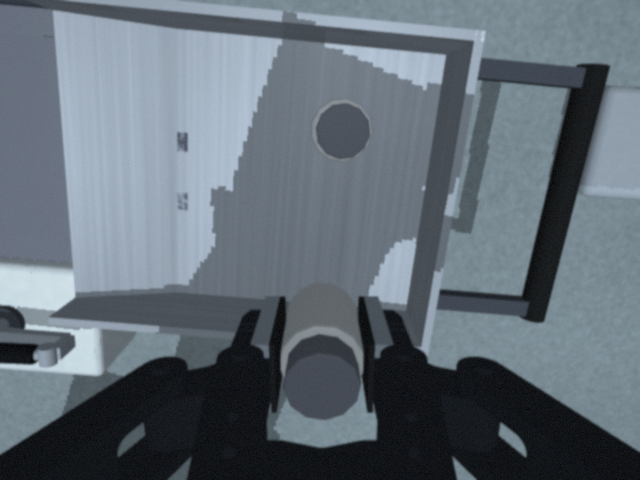

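Request:
{"name": "move_arm", "arguments": {"series": [[1, 0, 0, -0.04, 0, 0, 0], [1, 0, 0, -0.025, 0, 0, 0], [1, 0, 0, -0.011, 0, 0, 0], [1, 0, 0, 0, 0, 0, 0], [0.4, 0, 0, 0, 0, 0, 0], [0.4, 0, 0, 0, 0, 0, 0], [0.4, 0, 0, 0.03, 0, 0, 0], [0.4, 0, 0, 0.05, 0, 0, 0], [0.4, -0.03, 0.05, 0.01, 0, 0, 0], [0, -0.03, 0.05, 0, 0, 0, 0]]}}

```text
time: 9.68
eef_pos: [0.5593, 0.0195, 0.2927]
orientation: [3.141, -0.003, 0.124]
wrist_force: [0.8, 0.1, -0.1]
grip_width: 0.0679
```

Request:
{"name": "move_arm", "arguments": {"series": [[0, -0.015, 0.058, 0, 0, 0, 0], [0, -0.015, 0.058, 0, 0, 0, 0], [0, -0.01, 0.058, 0, 0, 0, 0], [0, 0, 0.058, 0, 0, 0, 0], [0, 0.01, 0.058, 0, 0, 0, 0], [0, 0, 0.04, -0.04, 0, 0, 0], [0, 0, 0, -0.055, 0, 0, 0], [0, 0, 0, -0.04, 0, 0, 0], [0, 0, 0, 0, 0, 0, 0]]}}

```text
time: 10.8
eef_pos: [0.5476, 0.2588, 0.1542]
orientation: [-3.071, 0.006, 0.272]
wrist_force: [-0.1, -0.6, 0.9]
grip_width: 0.0855
```

Run:
```python
from h import *
o=readout.get_obs();print(o['eef_pos'],o['orientation'],o['time'],o['grip_width'])
c=cam('wrist',o);print(proj(c,(.53,.366,.05)))
cv2.imwrite('pics/w7.png',vision.read_camera('wrist'))
cv2.imwrite('pics/s7.png',vision.read_camera('scene'))
```

```text
[0.54764181 0.25882516 0.15415644] [-3.07106094  0.00614373  0.27161389] 10.8 0.08554075044714299
[145.00851964 222.22604033]
```

View pics/w7.png

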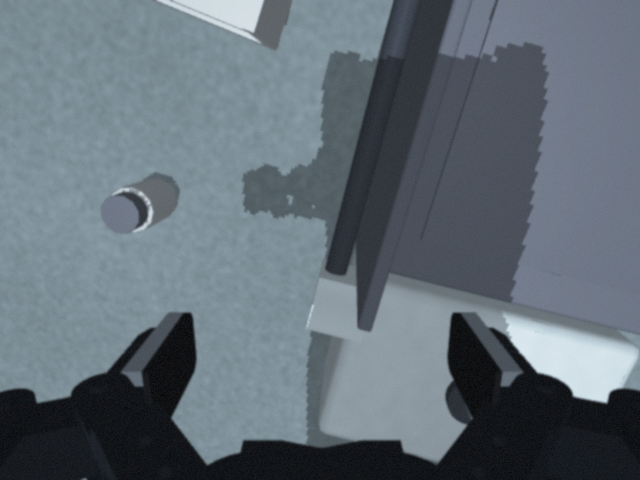

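View pics/s7.png

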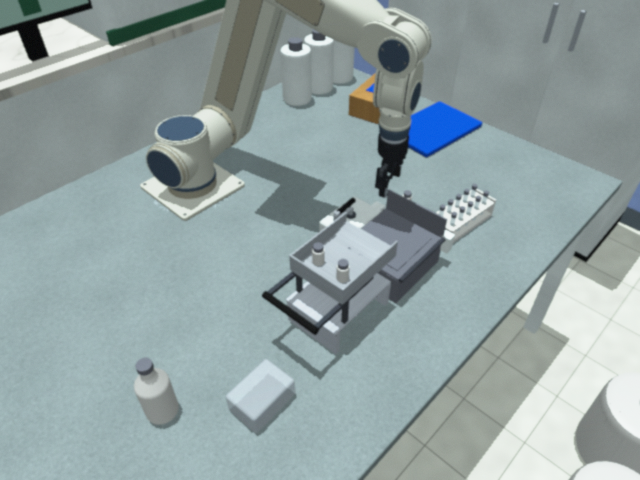

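Run:
```python
from h import *
o=readout.get_obs();print(o['joint_pos'].round(3)); c=cam('wrist',o);print(ray(c,(124,212),.05))
```

```text
[ 0.27   0.39  -0.025  1.156  0.071  3.141]
[0.53365121 0.38117421 0.05      ]
```

Request:
{"name": "move_arm", "arguments": {"series": [[0, 0, 0, 0.05, 0, 0, 0.17], [0, 0, 0, 0.02, -0.067, -0.019, 0.0], [0, -0.005, 0.03, 0, 0, 0, 0.18], [0, -0.005, 0.04, 0, 0, 0, 0.18], [0, -0.005, 0.04, 0, 0, 0, 0.18], [0, 0, 0, -0.03, 0, 0, 0], [0, 0, 0, -0.05, 0, 0, 0], [0, 0, 0, 0, 0, 0, 0]]}}

```text
time: 11.9
eef_pos: [0.5331, 0.3687, 0.1455]
orientation: [-3.138, 0.015, 0.981]
wrist_force: [0.9, 0.4, -0.5]
grip_width: 0.0853
```

Run:
```python
from h import *
o=readout.get_obs();print(o['eef_pos'],o['orientation'],o['time'],o['joint_pos'])
c=cam('wrist',o);print(proj(c,(.533,.375,.05)))
cv2.imwrite('pics/w8.png',vision.read_camera('wrist'))
```

```text
[0.53307688 0.36870798 0.14552915] [-3.13813352  0.01546937  0.98101245] 11.9 [ 0.47766723  0.47787006  0.08924819  1.19739386 -0.00443135  2.63830791]
[317.15163605 240.45229608]
```

View pics/w8.png

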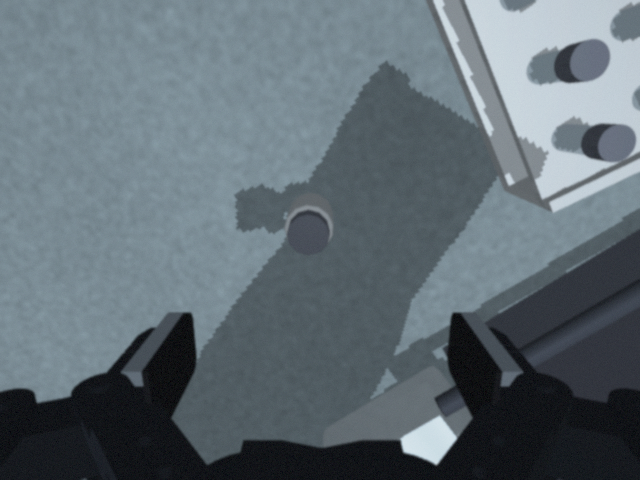

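Run:
```python
from h import *
c=cam('wrist');print(ray(c,(309,231),.05))
```

```text
[0.53326499 0.38184814 0.05      ]
```

Request:
{"name": "move_arm", "arguments": {"series": [[0, 0, 0.012, -0.04, 0, -0.015, 0], [0, 0, 0, -0.05, 0, 0, 0], [0, 0, 0, -0.025, 0, 0, 0], [0, 0, 0, 0, 0, 0, 0], [1, 0, 0, 0, 0, 0, 0], [1, 0, 0, 0, 0, 0, 0], [1, 0, 0, 0, 0, 0, 0], [1, 0, 0, 0, 0, 0, 0], [1, 0, 0, 0.055, 0, 0, 0], [1, 0, 0, 0.06, 0, 0, 0]]}}

```text
time: 13.2
eef_pos: [0.5334, 0.3808, 0.1471]
orientation: [3.132, 0.006, 0.981]
wrist_force: [2.0, 1.1, -0.1]
grip_width: 0.0262
```

Request:
{"name": "move_arm", "arguments": {"series": [[1, 0, 0, 0.06, 0, 0, 0], [1, 0, 0, 0.06, 0, 0, 0], [1, 0.015, -0.05, 0.02, 0, 0, -0.06], [1, 0.015, -0.05, 0, 0, 0, -0.11], [1, 0.015, -0.05, 0, 0, 0, -0.11], [1, 0.015, -0.05, 0, 0, 0, -0.11], [1, 0.015, -0.05, 0, 0, 0, -0.11], [1, 0.015, -0.05, 0, 0, 0, -0.11], [1, 0.015, -0.05, 0, 0, 0, -0.11], [1, 0.015, -0.05, 0, 0, 0, -0.1]]}}

```text
time: 14.45
eef_pos: [0.6541, -0.0205, 0.2867]
orientation: [3.131, 0.004, 0.157]
wrist_force: [1.0, 0.3, 0.1]
grip_width: 0.026
```

Run:
```python
from h import *
o=readout.get_obs();print(o['eef_pos'],o['orientation'],o['time'],o['grip_width'])
cv2.imwrite('pics/w9.png',vision.read_camera('wrist'))
```

```text
[ 0.6540974  -0.02054569  0.28665233] [3.13095386 0.00392931 0.15741991] 14.45 0.025959122224668233
```

View pics/w9.png

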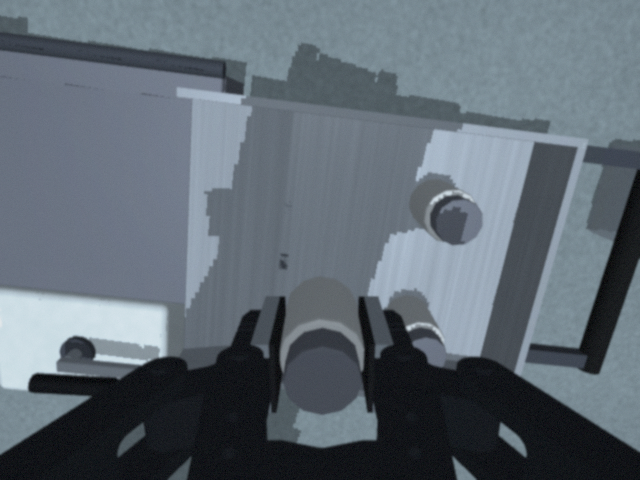

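Run:
```python
from h import *
c=cam('wrist');print(ray(c,(453,217),.215),ray(c,(426,345),.215), ray(c,(290,262),.165))
```

```text
[ 0.68886546 -0.08484422  0.215     ] [ 0.62103709 -0.08689563  0.215     ] [ 0.63801193 -0.01140149  0.165     ]
```

Request:
{"name": "move_arm", "arguments": {"series": [[1, 0, 0, -0.04, 0, 0, 0], [1, 0, 0, -0.035, 0, 0, 0], [1, 0, 0, -0.012, 0, 0, 0], [1, 0, 0, 0, 0, 0, 0], [0.4, 0, 0, 0, 0, 0, 0], [0.4, 0, 0, 0, 0, 0, 0], [0.4, 0, 0, 0.03, 0, 0, 0], [0.4, 0, 0, 0.05, 0, 0, 0], [0.4, -0.03, 0.05, 0.03, 0, 0, 0.1], [0.4, -0.04, 0.05, 0, 0, 0, 0.18]]}}

```text
time: 15.75
eef_pos: [0.5869, 0.0782, 0.3101]
orientation: [3.129, 0.0, 0.444]
wrist_force: [0.2, 1.0, -0.0]
grip_width: 0.0512
```

Run:
```python
from h import *
o=readout.get_obs();print(o['eef_pos'],o['orientation'],o['time'],o['grip_width'])
cv2.imwrite('pics/s10.png',vision.read_camera('scene'))
```

```text
[0.58686603 0.07815907 0.31011602] [3.12922312e+00 2.61314371e-04 4.44146675e-01] 15.75 0.05116265974873545
```

View pics/s10.png

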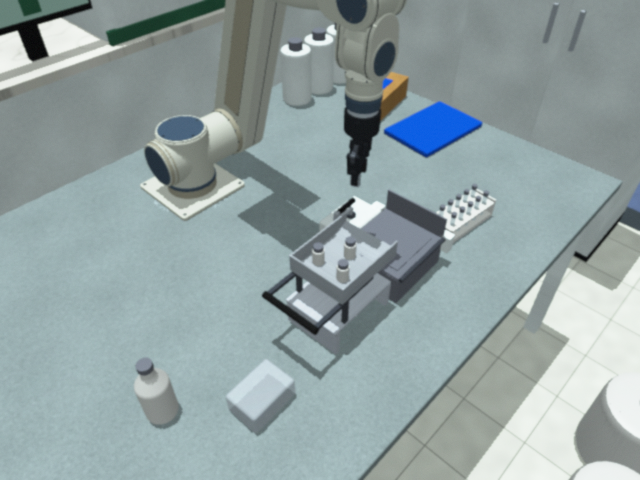

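Request:
{"name": "move_arm", "arguments": {"series": [[0.4, -0.02, 0.02, 0, 0.011, 0.005, 0.16], [0.4, -0.02, 0.015, 0, 0, 0, 0.167], [0.4, -0.02, 0.015, -0.02, 0, 0, 0.167], [0.4, -0.02, 0.017, -0.02, 0, 0, 0.167], [0.4, -0.007, 0, -0.02, 0, 0, 0.167], [0.4, 0, 0, 0, 0, 0, 0.167], [0.4, 0, 0, 0, 0, 0, 0.167], [0.4, 0, 0, 0, 0, 0, 0]]}}

```text
time: 16.8
eef_pos: [0.4993, 0.1446, 0.2482]
orientation: [-3.141, 0.003, 1.602]
wrist_force: [-0.7, -0.1, 0.4]
grip_width: 0.0513
```

Run:
```python
from h import *
o=readout.get_obs();print(o['eef_pos'],o['orientation'],o['time'],o['joint_pos'])
cv2.imwrite('pics/w11.png',vision.read_camera('wrist'))
c=cam('wrist',o);print(proj(c,(.5,.162,.12)),proj(c,(.5025,.102,.12)))
```

```text
[0.49934841 0.14462803 0.24822897] [-3.14081677  0.00314572  1.60180857] 16.8 [ 0.12205413  0.20863238 -0.05087213  1.31235048 -0.00306215  1.66184105]
[325.73266252 208.93673837] [326.4640472  300.82562718]
```

View pics/w11.png

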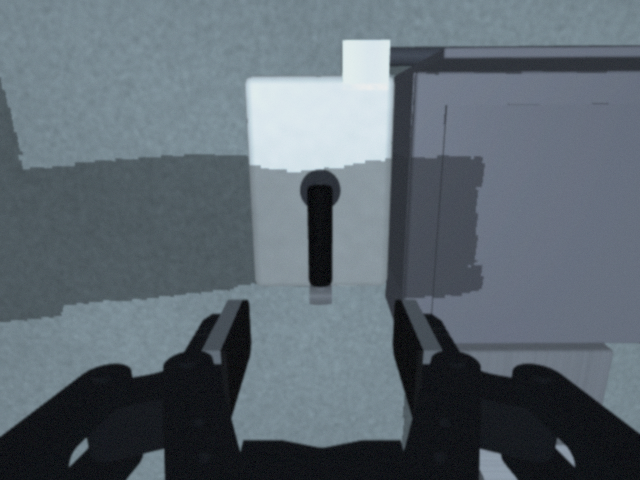

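Run:
```python
from h import *
c=cam('wrist');
for p,z in [((319.5,184),.12),((320,286),.12),((320,296),.11),((320,188),.1),((247,80),.075),((391,80),.075),((389,284),.075),((253,284),.075)]: print(p,ray(c,p,z))
```

```text
(319.5, 184) [0.49588057 0.1769093  0.12      ]
(320, 286) [0.49796313 0.1120797  0.12      ]
(320, 296) [0.49822544 0.10086174 0.11      ]
(320, 188) [0.49623718 0.17131275 0.1       ]
(247, 80) [0.44664977 0.23673398 0.075     ]
(391, 80) [0.54058529 0.2394039  0.075     ]
(389, 284) [0.54967411 0.09679894 0.075     ]
(253, 284) [0.44822366 0.09384888 0.075     ]
```

Request:
{"name": "move_arm", "arguments": {"series": [[0.4, -0.001, 0.005, -0.05, 0, 0, 0], [0.4, 0, 0, -0.045, 0, 0, 0], [0.4, 0, 0, -0.026, 0, 0, 0], [0.4, 0, 0, 0, 0, 0, 0], [1, 0, 0, 0, 0, 0, 0], [1, 0, 0, 0, 0, 0, 0], [1, 0, 0, 0, 0, 0, 0]]}}

```text
time: 17.73
eef_pos: [0.4984, 0.1497, 0.1278]
orientation: [-3.141, 0.003, 1.603]
wrist_force: [-2.4, 1.2, 4.2]
grip_width: 0.0128
```

Request:
{"name": "move_arm", "arguments": {"series": [[1, 0, -0.001, 0.009, 0, 0, 0], [1, 0, -0.003, 0.0085, 0, 0, 0], [1, 0, -0.004, 0.008, 0, 0, 0], [1, 0, -0.005, 0.007, 0, 0, 0], [1, 0, -0.007, 0.006, 0, 0, 0], [1, 0, -0.008, 0.004, 0, 0, 0], [1, 0, -0.009, 0.002, 0, 0, 0], [1, 0, -0.009, 0, 0, 0, 0], [1, 0, -0.004, 0, 0, 0, 0], [1, 0, 0, 0, 0, 0, 0]]}}

```text
time: 18.98
eef_pos: [0.4984, 0.0993, 0.1719]
orientation: [-3.141, 0.003, 1.602]
wrist_force: [-0.5, -0.1, -0.0]
grip_width: -0.0001
```

Run:
```python
from h import *
o=readout.get_obs();print(o['eef_pos'],o['orientation'],o['time'],o['wrist_force'])
i=vision.read_camera('scene'); crop('s',i,270,130,450,300,3.5,'pics/s12.png')
cv2.imwrite('pics/w12.png',vision.read_camera('wrist'))
```

```text
[0.49836227 0.09927213 0.17190224] [-3.14091681  0.00343417  1.60231281] 18.975 [-0.49341503 -0.10318308 -0.03926725]
```

View pics/s12.png

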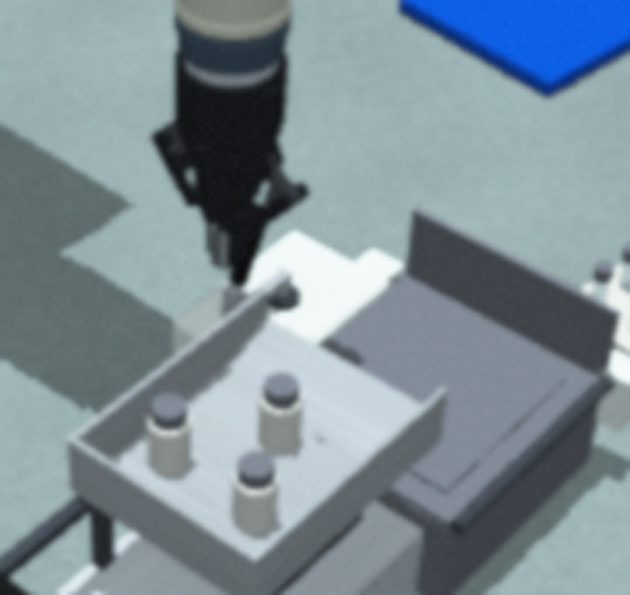

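View pics/w12.png

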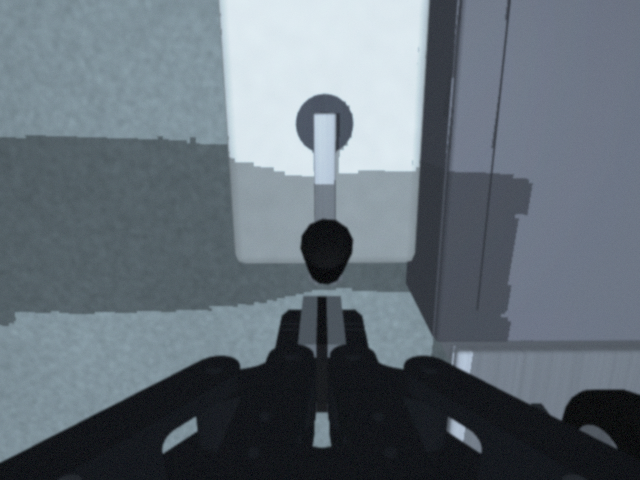

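Run:
```python
from h import *
c=cam('wrist')
for a in [.9,1.0,1.1,1.2,1.3,1.4,1.57]: print(a,proj(c,(.4995,.105+.07*np.cos(a),.12+.07*np.sin(a))),proj(c,(.4995,.105,.12)))
```

```text
0.9 [335.38213891 196.190192  ] [327.57265388 272.03611158]
1.0 [334.97875995 218.79826218] [327.57265388 272.03611158]
1.1 [334.44511341 242.99750513] [327.57265388 272.03611158]
1.2 [333.79042827 268.19007012] [327.57265388 272.03611158]
1.3 [333.02992598 293.70170507] [327.57265388 272.03611158]
1.4 [332.18400447 318.82743915] [327.57265388 272.03611158]
1.57 [330.61931886 358.74950672] [327.57265388 272.03611158]
```

Request:
{"name": "move_arm", "arguments": {"series": [[1, 0, -0.01, 0.05, 0, 0, 0], [1, 0, 0.05, 0.015, 0, 0, 0], [1, 0, 0.05, 0, 0, 0, 0], [1, 0, 0, -0.055, 0, 0, 0], [1, 0, -0.01, 0, 0, 0, 0], [1, 0, -0.015, 0, 0, 0, 0], [1, 0, -0.015, 0, 0, 0, 0], [1, 0, -0.015, 0, 0, 0, 0], [1, 0, -0.012, 0, 0, 0, 0], [1, 0, 0, 0, 0, 0, 0]]}}

```text
time: 20.32
eef_pos: [0.4986, 0.1234, 0.1822]
orientation: [3.141, -0.002, 1.603]
wrist_force: [-0.8, 12.9, 4.7]
grip_width: 0.0001
```

Run:
```python
from h import *
o=readout.get_obs();print(o['eef_pos'],o['orientation'],o['time'],o['wrist_force'])
cv2.imwrite('pics/w13.png',vision.read_camera('wrist'))
```

```text
[0.49858675 0.12338374 0.18223767] [ 3.14139930e+00 -2.25722307e-03  1.60267012e+00] 20.325 [-0.77484702 12.86800732  4.66875481]
```

View pics/w13.png

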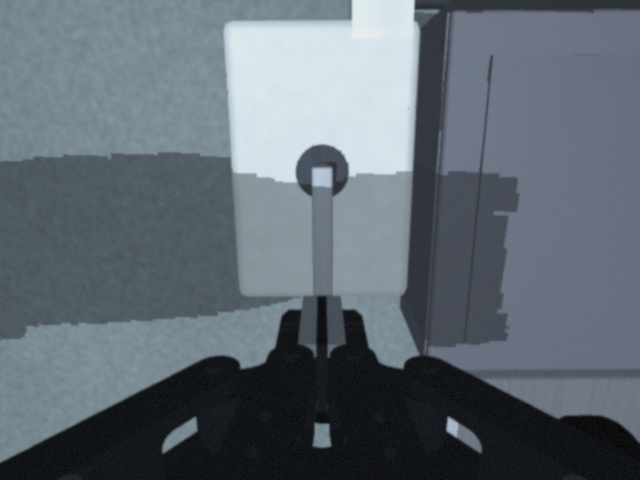

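Run:
```python
from h import *
c=cam('wrist'); print(ray(c,(321.5,171),.1), ray(c,(321.5,171),.09))
```

```text
[0.49588111 0.16940935 0.1       ] [0.49591604 0.16824153 0.09      ]
```

Request:
{"name": "move_arm", "arguments": {"series": [[1, 0, 0.01, 0, 0, 0, 0], [1, 0, 0, 0.04, 0, 0, 0], [0.4, 0, 0, 0.02, 0, 0, 0], [0.4, -0.001, -0.029, 0.01, 0, 0, 0], [0.4, 0, 0, 0, 0, 0, 0], [0.4, 0, 0, 0, 0, 0, 0]]}}

```text
time: 21.12
eef_pos: [0.4972, 0.1034, 0.251]
orientation: [-3.14, 0.003, 1.602]
wrist_force: [-0.1, -0.5, -0.4]
grip_width: 0.051
```

Run:
```python
from h import *
o=readout.get_obs();print(o['eef_pos'],o['orientation'],o['time'],o['wrist_force'])
cv2.imwrite('pics/w14.png',vision.read_camera('wrist'))
c=cam('wrist',o);print(proj(c,(.4985,.105,.19)))
```

```text
[0.49716693 0.10343981 0.25102612] [-3.13965653  0.00330384  1.60201927] 21.125 [-0.07475633 -0.51523315 -0.42221731]
[327.41361603 272.76255412]
```

View pics/w14.png

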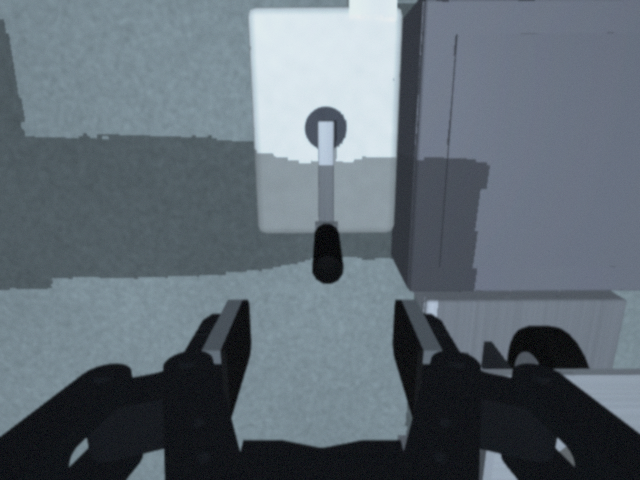

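Request:
{"name": "move_arm", "arguments": {"series": [[0.4, 0.001, 0.0015, -0.05, 0, 0, 0], [0.4, 0, 0, -0.026, 0, 0, 0], [0.4, 0, 0, 0, 0, 0, 0], [1, 0, 0, 0, 0, 0, 0], [1, 0, 0, 0, 0, 0, 0], [1, 0, 0, 0, 0, 0, 0], [1, 0, 0, 0, 0, 0, 0]]}}

```text
time: 22.05
eef_pos: [0.4993, 0.1051, 0.1766]
orientation: [3.14, 0.003, 1.603]
wrist_force: [2.0, 0.7, 6.6]
grip_width: 0.0133
```

Run:
```python
import numpy as np
a=-1.53+np.arange(37)*2*np.pi/24
P=np.c_[.06*np.cos(a),.06*np.sin(a)].round(3)
D=np.diff(P,axis=0).round(3)
for i in range(0,36): print(i,*D[i])
```

```text
0 0.016 0.003
1 0.014 0.006
2 0.012 0.01
3 0.009 0.013
4 0.006 0.015
5 0.001 0.015
6 -0.003 0.016
7 -0.006 0.014
8 -0.01 0.012
9 -0.013 0.009
10 -0.015 0.006
11 -0.015 0.001
12 -0.016 -0.003
13 -0.014 -0.006
14 -0.012 -0.01
15 -0.009 -0.013
16 -0.006 -0.015
17 -0.001 -0.015
18 0.003 -0.016
19 0.006 -0.014
20 0.01 -0.012
21 0.013 -0.009
22 0.015 -0.006
23 0.015 -0.001
24 0.016 0.003
25 0.014 0.006
26 0.012 0.01
27 0.009 0.013
28 0.006 0.015
29 0.001 0.015
30 -0.003 0.016
31 -0.006 0.014
32 -0.01 0.012
33 -0.013 0.009
34 -0.015 0.006
35 -0.015 0.001
```

Request:
{"name": "move_arm", "arguments": {"series": [[1, 0.016, 0.003, 0, 0, 0, 0], [1, 0.014, 0.006, 0, 0, 0, 0], [1, 0.012, 0.01, 0, 0, 0, 0], [1, 0.009, 0.013, 0, 0, 0, 0], [1, 0.006, 0.015, 0, 0, 0, 0], [1, 0, 0, 0, 0, 0, 0]]}}

```text
time: 22.8
eef_pos: [0.5561, 0.1529, 0.1765]
orientation: [3.141, 0.003, 1.604]
wrist_force: [0.1, 0.8, 7.1]
grip_width: 0.0136
```

Run:
```python
from h import *
o=readout.get_obs();print(o['eef_pos'],o['orientation'],o['time'],o['wrist_force'],o['grip_width'])
cv2.imwrite('pics/w15.png',vision.read_camera('wrist'))
```

```text
[0.55607128 0.15291147 0.17654655] [3.14079013e+00 2.69634784e-03 1.60369109e+00] 22.8 [0.08854074 0.78212212 7.09732265] 0.013607458799480008
```

View pics/w15.png

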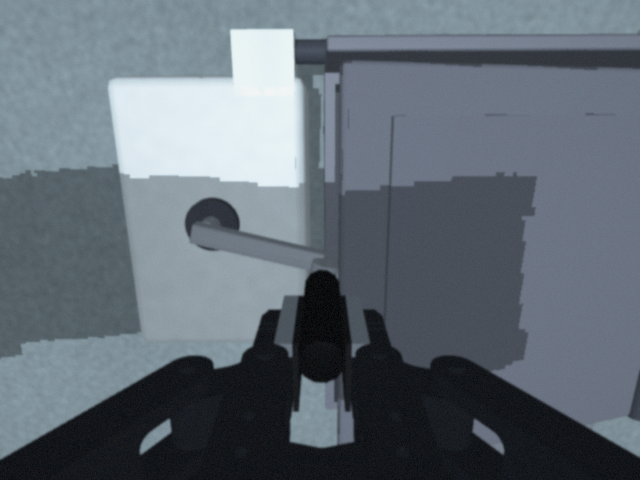

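Request:
{"name": "move_arm", "arguments": {"series": [[1, 0.001, 0.015, 0, 0, 0, 0], [1, -0.003, 0.016, 0, 0, 0, 0], [1, -0.006, 0.014, 0, 0, 0, 0], [1, -0.01, 0.012, 0, 0, 0, 0], [1, -0.013, 0.009, 0, 0, 0, 0], [1, -0.015, 0.006, 0, 0, 0, 0], [1, -0.015, 0.001, 0, 0, 0, 0], [1, -0.016, -0.003, 0, 0, 0, 0], [1, -0.014, -0.006, 0, 0, 0, 0], [1, -0.012, -0.01, 0, 0, 0, 0]]}}

```text
time: 24.1
eef_pos: [0.4529, 0.2062, 0.1766]
orientation: [3.14, 0.003, 1.603]
wrist_force: [6.1, -1.8, 5.5]
grip_width: 0.0131
```

Request:
{"name": "move_arm", "arguments": {"series": [[1, -0.009, -0.013, 0, 0, 0, 0], [1, -0.006, -0.015, 0, 0, 0, 0], [1, -0.001, -0.015, 0, 0, 0, 0], [1, 0.003, -0.016, 0, 0, 0, 0], [1, 0.006, -0.014, 0, 0, 0, 0], [1, 0.01, -0.012, 0, 0, 0, 0], [1, 0.013, -0.009, 0, 0, 0, 0], [1, 0.015, -0.006, 0, 0, 0, 0], [1, 0.015, -0.001, 0, 0, 0, 0], [1, 0, 0, 0, 0, 0, 0]]}}

```text
time: 25.35
eef_pos: [0.4999, 0.105, 0.1765]
orientation: [3.14, 0.002, 1.602]
wrist_force: [1.4, 1.0, 10.8]
grip_width: 0.0134
```

Run:
```python
from h import *
o=readout.get_obs();print(o['eef_pos'],o['orientation'],o['time'],o['wrist_force'],o['grip_width'])
cv2.imwrite('pics/s16.png',vision.read_camera('scene'))
```

```text
[0.49986666 0.10502447 0.1764794 ] [3.14031346e+00 2.48459436e-03 1.60248065e+00] 25.35 [ 1.37329235  0.9538874  10.7685805 ] 0.013354676505084885
```

View pics/s16.png

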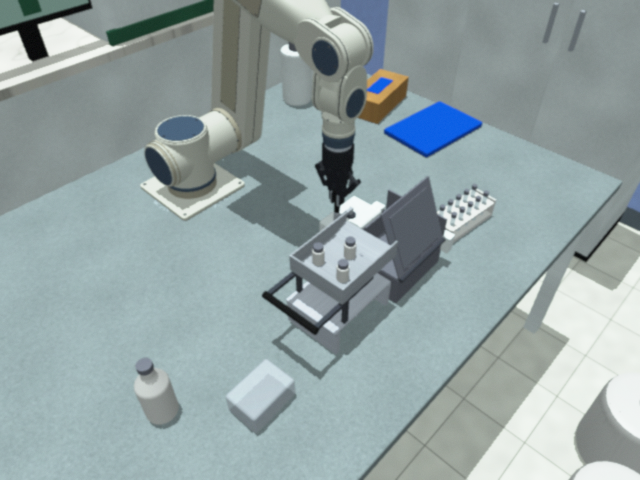

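Request:
{"name": "move_arm", "arguments": {"series": [[1, 0.016, 0.003, 0, 0, 0, 0], [1, 0.014, 0.006, 0, 0, 0, 0], [1, 0.012, 0.01, 0, 0, 0, 0], [1, 0.009, 0.013, 0, 0, 0, 0], [1, 0.006, 0.015, 0, 0, 0, 0], [1, 0.001, 0.015, 0, 0, 0, 0], [1, -0.003, 0.016, 0, 0, 0, 0], [1, -0.006, 0.014, 0, 0, 0, 0], [1, -0.01, 0.012, 0, 0, 0, 0], [1, -0.013, 0.009, 0, 0, 0, 0]]}}

```text
time: 26.65
eef_pos: [0.5252, 0.2184, 0.1766]
orientation: [3.14, 0.003, 1.603]
wrist_force: [1.8, -2.3, 8.6]
grip_width: 0.0133
```

Request:
{"name": "move_arm", "arguments": {"series": [[1, -0.015, 0.006, 0, 0, 0, 0], [1, -0.014, 0.001, 0, 0, 0, 0], [1, 0, 0, 0, 0, 0, 0], [1, 0, 0, 0, 0, 0, 0]]}}

```text
time: 27.15
eef_pos: [0.4955, 0.2252, 0.1765]
orientation: [-3.141, 0.002, 1.603]
wrist_force: [-1.5, 1.6, 11.1]
grip_width: 0.0132
```

Run:
```python
from h import *
o=readout.get_obs();print(o['eef_pos'],o['orientation'],o['time'],o['wrist_force'],o['grip_width'])
cv2.imwrite('pics/s17.png',vision.read_camera('scene'))
```

```text
[0.495468   0.22519827 0.17646518] [-3.14128026e+00  2.38779475e-03  1.60305218e+00] 27.15 [-1.46211152  1.64009561 11.12930704] 0.01322833735908626
```

View pics/s17.png

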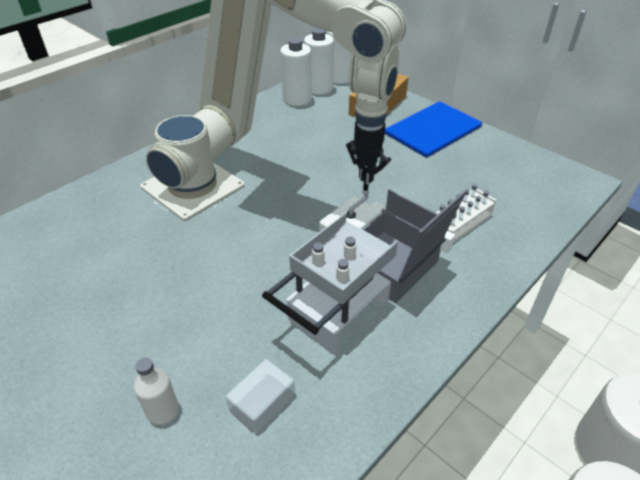

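Request:
{"name": "move_arm", "arguments": {"series": [[0.4, 0, 0, 0, 0, 0, 0], [0.4, 0, 0, 0, 0, 0, 0], [0.4, 0, 0, 0.05, 0, 0, 0], [0.4, 0, 0, 0.06, 0, 0, -0.1], [0.4, 0, -0.03, 0.03, 0, 0, -0.17], [0.4, 0, -0.05, 0, 0, 0, -0.17], [0.4, 0, -0.055, 0, 0, 0, -0.17], [0.4, 0.02, -0.055, 0, 0, 0, -0.17], [0.4, 0.02, -0.055, 0, 0, 0, -0.17], [0.4, 0.03, -0.05, 0, 0, 0, -0.17]]}}

```text
time: 28.45
eef_pos: [0.5653, -0.072, 0.3155]
orientation: [-3.14, 0.003, 0.477]
wrist_force: [0.8, 1.0, -0.2]
grip_width: 0.0511
```

Request:
{"name": "move_arm", "arguments": {"series": [[0.4, 0.03, -0.05, 0, 0, 0, -0.17], [0.4, 0.03, -0.05, 0, 0, 0, -0.17], [0.4, 0.035, -0.045, 0, 0, 0, -0.1], [0.4, 0, 0, 0, 0, 0, 0]]}}

```text
time: 28.95
eef_pos: [0.6617, -0.2187, 0.311]
orientation: [-3.138, 0.008, 0.038]
wrist_force: [0.3, 0.3, 0.0]
grip_width: 0.0511
```

Run:
```python
from h import *
o=readout.get_obs();print(o['eef_pos'],o['orientation'],o['time'],o['joint_pos'])
cv2.imwrite('pics/w18.png',vision.read_camera('wrist'))
c=cam('wrist',o);print(proj(c,(.661,-.218,.15)))
```

```text
[ 0.66171054 -0.21874573  0.31102223] [-3.13818075  0.00779421  0.03826846] 28.95 [-4.39291380e-01  5.39236614e-01  6.14493524e-01  1.65454357e+00
 -5.52093095e-04  2.66404845e+00]
[321.02065708 222.00226526]
```

View pics/w18.png

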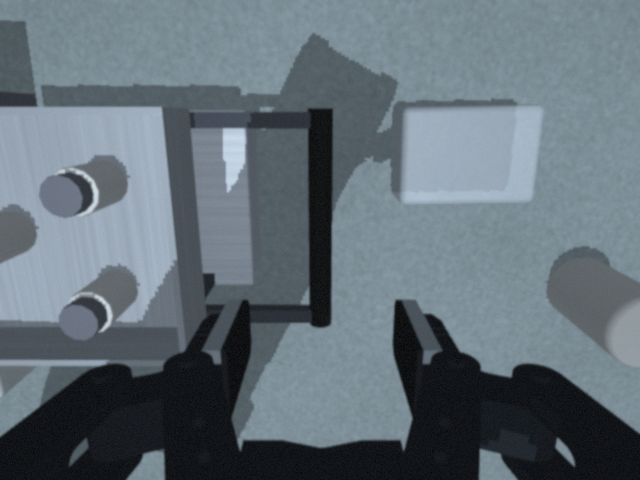

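Request:
{"name": "move_arm", "arguments": {"series": [[0.4, 0, 0.001, -0.05, 0, -0.005, 0], [0.4, 0, 0, -0.055, 0, 0, 0], [0.4, 0, 0, -0.054, 0, 0, 0], [0.4, 0, 0, -0.004, 0, 0, 0], [1, 0, 0, 0, 0, 0, 0], [1, 0, 0, 0, 0, 0, 0], [1, 0, 0, 0, 0, 0, 0], [1, 0, 0, 0, 0, 0, 0]]}}

```text
time: 30.0
eef_pos: [0.6615, -0.217, 0.156]
orientation: [3.136, -0.007, 0.041]
wrist_force: [-0.6, -10.3, 3.8]
grip_width: 0.0137
```

Run:
```python
from h import *
o=readout.get_obs();print(o['eef_pos'],o['orientation'],o['joint_pos'].round(3),o['wrist_force'],o['grip_width'])
import numpy as np
r=np.hypot(.22,.03);p0=np.pi-np.arctan2(.03,.22)
th=np.arange(0,1.26,.1)
x=r*np.cos(p0-th);z=r*np.sin(p0-th)
for i in range(1,len(th)): print(round(th[i],2),'dst',(x[i]-x[i-1]).round(4),'dz',(z[i]-z[i-1]).round(4),'pos',x[i].round(3),(z[i]+.12).round(3))
```

```text
[ 0.66151084 -0.21696923  0.15595147] [ 3.13621072 -0.00653945  0.04111363] [-4.370e-01  5.390e-01  2.240e-01  1.247e+00 -2.000e-03  2.664e+00] [ -0.55321805 -10.29042615   3.76454094] 0.013733949207300696
0.1 dst 0.0041 dz 0.0218 pos -0.216 0.172
0.2 dst 0.0063 dz 0.0213 pos -0.21 0.193
0.3 dst 0.0083 dz 0.0206 pos -0.201 0.214
0.4 dst 0.0104 dz 0.0196 pos -0.191 0.233
0.5 dst 0.0123 dz 0.0185 pos -0.179 0.252
0.6 dst 0.0141 dz 0.0172 pos -0.165 0.269
0.7 dst 0.0157 dz 0.0157 pos -0.149 0.285
0.8 dst 0.0172 dz 0.014 pos -0.132 0.299
0.9 dst 0.0185 dz 0.0123 pos -0.113 0.311
1.0 dst 0.0196 dz 0.0104 pos -0.094 0.321
1.1 dst 0.0206 dz 0.0083 pos -0.073 0.33
1.2 dst 0.0213 dz 0.0062 pos -0.052 0.336
```

Request:
{"name": "move_arm", "arguments": {"series": [[1, 0, 0.004, 0.022, 0, 0, 0], [1, 0, 0.006, 0.021, 0, 0, 0], [1, 0, 0.008, 0.021, 0, 0, 0], [1, -0.001, 0.01, 0.02, 0, 0, 0], [1, 0, 0.012, 0.018, 0, 0, 0], [1, 0, 0, 0, 0, 0, 0]]}}

```text
time: 30.75
eef_pos: [0.66, -0.1765, 0.2601]
orientation: [3.134, -0.009, 0.042]
wrist_force: [-1.9, -14.5, 7.4]
grip_width: 0.0139
```

Run:
```python
from h import *
o=readout.get_obs();print(o['eef_pos'],o['orientation'],o['time'],o['wrist_force'],o['grip_width'])
cv2.imwrite('pics/s19.png',vision.read_camera('scene'))
```

```text
[ 0.65995926 -0.17654753  0.26010146] [ 3.13410418 -0.00851167  0.04160012] 30.75 [ -1.91182871 -14.49261975   7.39760695] 0.013882136612320156
```

View pics/s19.png

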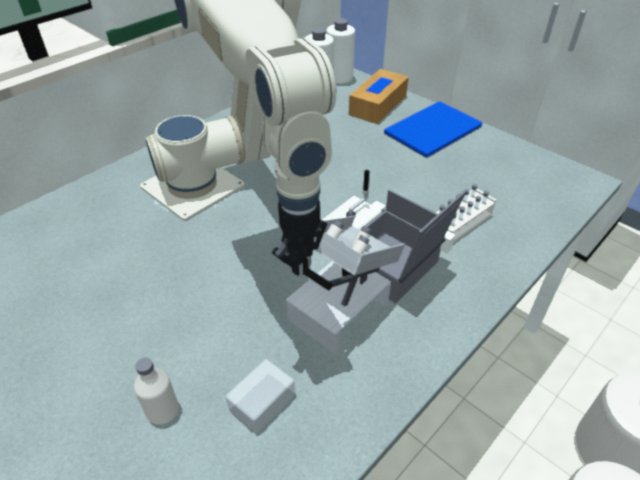

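Request:
{"name": "move_arm", "arguments": {"series": [[1, 0, 0.011, 0.017, 0, 0, 0], [1, -0.001, 0.014, 0.016, 0, 0, 0], [1, 0, 0.008, 0.007, 0, 0, 0], [1, -0.001, 0.009, 0.007, 0, 0, 0], [1, 0, 0.009, 0.006, 0, 0, 0], [1, -0.001, 0.009, 0.006, 0, 0, 0], [1, 0, 0.01, 0.005, 0, 0, 0], [1, -0.001, 0.01, 0.005, 0, 0, 0], [1, 0, 0, 0, 0, 0, 0], [1, 0, 0, 0, 0, 0, 0]]}}

```text
time: 32.05
eef_pos: [0.6566, -0.0968, 0.33]
orientation: [3.134, -0.014, 0.041]
wrist_force: [2.4, -12.7, 21.7]
grip_width: 0.0134
```

Run:
```python
from h import *
o=readout.get_obs();print(o['eef_pos'],o['orientation'],o['time'],o['wrist_force'],o['grip_width'],o['joint_pos'].round(3))
cv2.imwrite('pics/s20.png',vision.read_camera('scene'))
```

```text
[ 0.6566115  -0.09683403  0.33000515] [ 3.13386081 -0.01370098  0.04112868] 32.05 [  2.41543345 -12.65734566  21.70264077] 0.013377302119447194 [-0.271  0.455  0.519  1.619 -0.003  2.829]
```

View pics/s20.png

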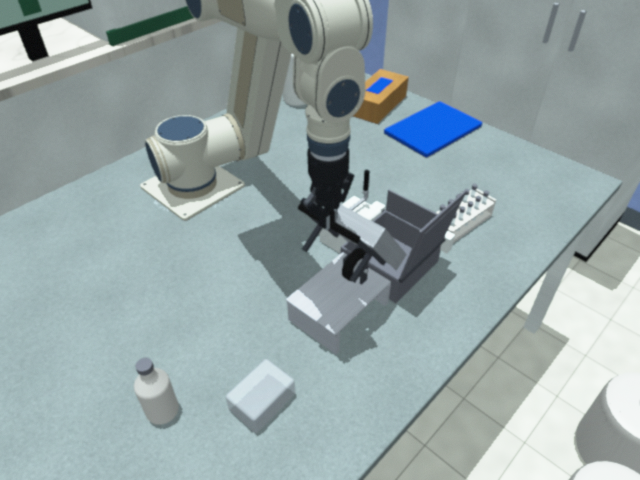

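Request:
{"name": "move_arm", "arguments": {"series": [[1, 0, 0.01, 0.004, 0, 0, 0], [1, -0.001, 0.01, 0.003, 0, 0, 0], [1, 0, 0.01, 0.003, 0, 0, 0], [1, -0.001, 0.01, 0.003, 0, 0, 0], [1, 0, 0.01, 0.002, 0, 0, 0], [1, 0, 0, 0, 0, 0, 0], [1, 0, 0, 0, 0, 0, 0]]}}

```text
time: 32.98
eef_pos: [0.6548, -0.0455, 0.3463]
orientation: [3.136, -0.017, 0.042]
wrist_force: [4.1, -6.8, 29.0]
grip_width: 0.0135
```

Run:
```python
from h import *
o=readout.get_obs();print(o['eef_pos'],o['orientation'],o['time'],o['wrist_force'],o['grip_width'],o['joint_pos'].round(3))
i=vision.read_camera('top'); crop('t',i,150,130,420,330,2.9,'pics/t21.png')
i=vision.read_camera('scene'); crop('t',i,270,120,490,320,3,'pics/s21.png')
```

```text
[ 0.65483209 -0.04547434  0.34627351] [ 3.1362619  -0.01699177  0.04244047] 32.975 [ 4.08165419 -6.80403443 29.03136273] 0.013512431453451424 [-1.970e-01  4.440e-01  5.410e-01  1.651e+00 -1.000e-03  2.903e+00]
```

View pics/t21.png

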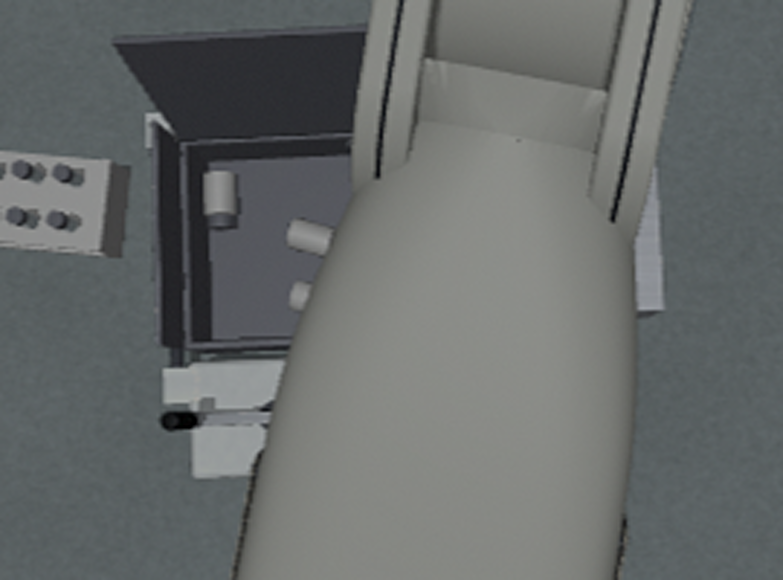

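View pics/s21.png

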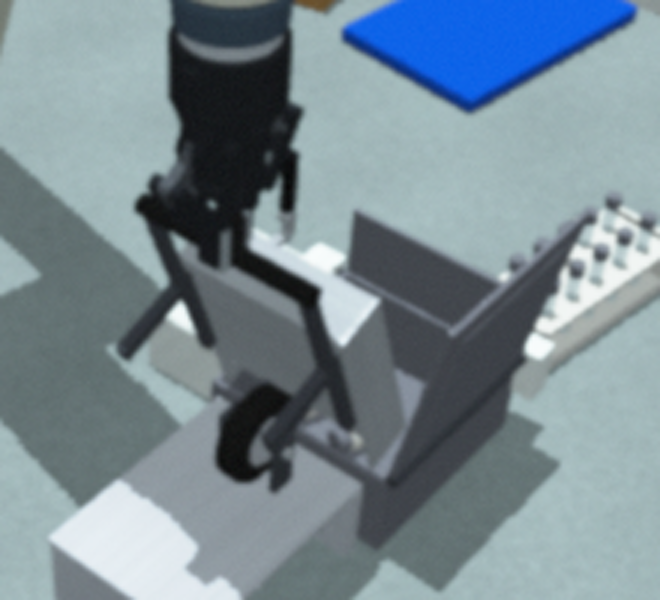

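Request:
{"name": "move_arm", "arguments": {"series": [[1, 0, -0.01, -0.005, 0, 0, 0], [1, 0.001, -0.01, -0.004, 0, 0, 0], [1, 0.001, -0.02, -0.009, 0, 0, 0], [1, 0.001, -0.02, -0.01, 0, 0, 0], [1, 0.001, -0.019, -0.012, 0, 0, 0], [1, 0.001, -0.017, -0.014, 0, 0, 0], [1, 0, -0.016, -0.016, 0, 0, 0], [1, 0.001, -0.014, -0.017, 0, 0, 0], [1, 0, 0, 0, 0, 0, 0]]}}

```text
time: 34.2
eef_pos: [0.6599, -0.1763, 0.2553]
orientation: [3.132, -0.008, 0.038]
wrist_force: [-1.5, -21.8, 13.3]
grip_width: 0.0138
```

Request:
{"name": "move_arm", "arguments": {"series": [[1, 0, -0.014, -0.018, 0, 0, 0], [1, 0, -0.011, -0.019, 0, 0, 0], [1, 0.001, -0.008, -0.02, 0, 0, 0], [1, 0, -0.006, -0.021, 0, 0, 0], [1, 0, -0.004, -0.022, 0, 0, 0], [1, 0, 0, -0.004, 0, 0, 0], [1, 0, 0, 0, 0, 0, 0]]}}

```text
time: 35.08
eef_pos: [0.6614, -0.217, 0.1506]
orientation: [3.135, -0.006, 0.041]
wrist_force: [-0.3, -17.0, 2.1]
grip_width: 0.0137
```

Run:
```python
from h import *
o=readout.get_obs();print(o['eef_pos'],o['orientation'],o['time'],o['wrist_force'],o['grip_width'],o['joint_pos'].round(3))
cv2.imwrite('pics/s22.png',vision.read_camera('scene'))
```

```text
[ 0.6613836  -0.21700551  0.15055231] [ 3.13458123 -0.0061228   0.04065978] 35.075 [ -0.32904587 -17.01244902   2.09335653] 0.013710529238926307 [-0.436  0.541  0.213  1.234 -0.003  2.665]
```

View pics/s22.png

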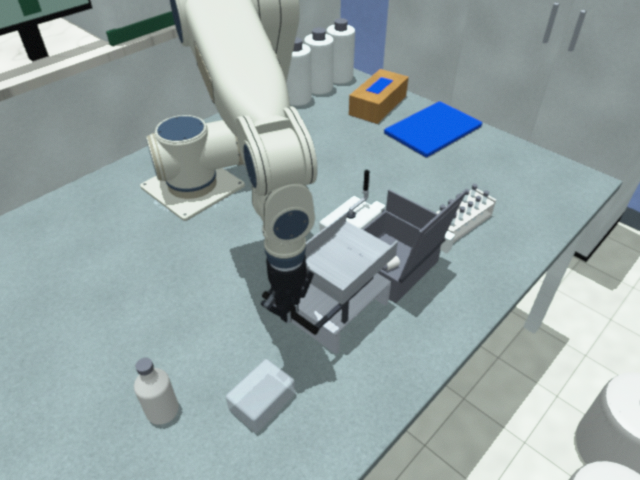

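Request:
{"name": "move_arm", "arguments": {"series": [[0.4, 0, 0, 0, 0, 0, 0], [0.4, 0, 0, 0, 0, 0, 0], [0.4, 0, 0, 0.04, 0, 0, 0], [0.4, 0, 0, 0.06, 0, 0, 0], [0.4, -0.03, 0.02, 0.05, 0, 0, 0.1], [0.4, -0.05, 0.03, 0, 0, 0, 0.1], [0.4, -0.05, 0.03, 0, 0, 0, 0.15]]}}

```text
time: 36.0
eef_pos: [0.5291, -0.1317, 0.2982]
orientation: [-3.141, -0.003, 0.398]
wrist_force: [-0.1, 0.1, 1.2]
grip_width: 0.0514
```

Run:
```python
from h import *
o=readout.get_obs();print(o['eef_pos'],o['orientation'],o['time'],o['wrist_force'],o['grip_width'],o['joint_pos'].round(3))
i=vision.read_camera('top'); cv2.imwrite('pics/t23full.png',i); crop('t',i,150,130,420,330,2.9,'pics/t23.png')
i=vision.read_camera('scene'); crop('t',i,270,160,470,340,3.2,'pics/s23.png')
```

```text
[ 0.52912654 -0.13174404  0.29816128] [-3.1412412  -0.00333906  0.39770013] 36.0 [-0.13608844  0.07955587  1.24710983] 0.05143443545443763 [-0.399  0.24   0.117  1.446  0.003  2.345]
```

View pics/t23.png

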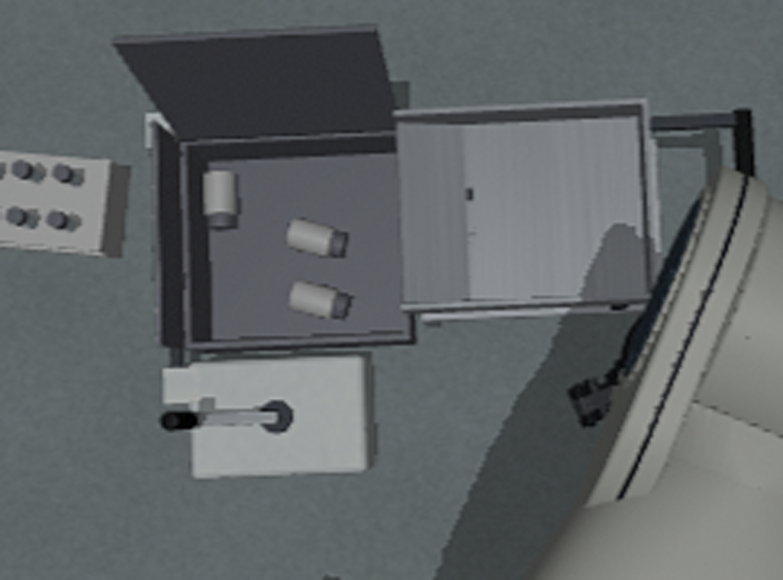

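View pics/s23.png

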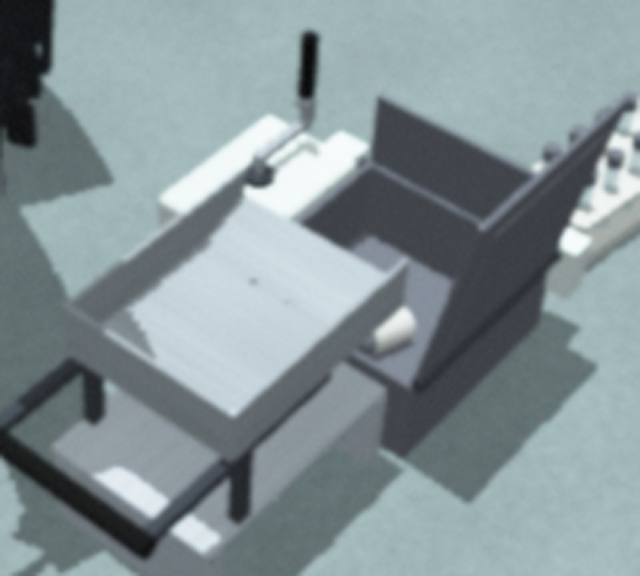

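View pics/t23full.png

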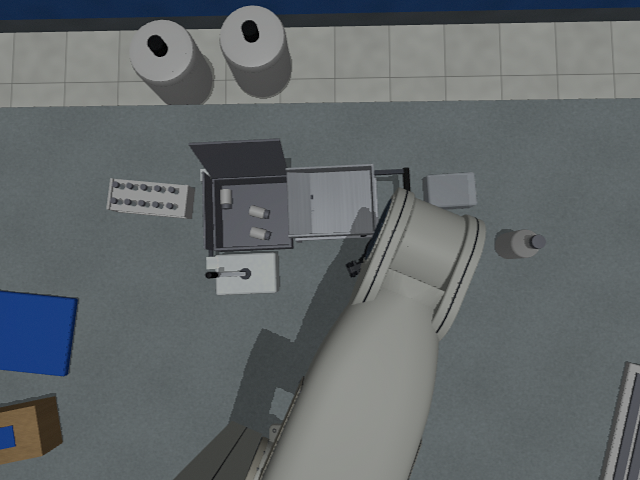

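Request:
{"name": "move_arm", "arguments": {"series": [[0.4, -0.01, 0.03, 0, 0, 0, 0.15], [0.4, -0.01, 0.05, 0, 0, 0, 0.17], [0.4, -0.01, 0.055, 0, 0, 0, 0.17], [0.4, -0.004, 0.055, 0, 0, 0, 0.17], [0.4, 0, 0.055, 0, 0, 0, 0.17], [0.4, 0, 0.055, 0, 0, 0, 0.17], [0.4, 0, 0.055, 0, 0, 0, 0.17], [0.4, 0, 0.002, -0.04, 0, 0, 0.035], [0.4, 0, 0, 0, 0, 0, 0]]}}

```text
time: 37.22
eef_pos: [0.4952, 0.2248, 0.2554]
orientation: [-3.136, -0.001, 1.599]
wrist_force: [0.1, -0.5, 0.4]
grip_width: 0.0512
```

Run:
```python
from h import *
o=readout.get_obs();print(o['eef_pos'],o['orientation'],o['time'],o['joint_pos'])
cv2.imwrite('pics/w24.png',vision.read_camera('wrist'))
c=cam('wrist',o);print(proj(c,(.4955,.2252,.19)))
```

```text
[0.49523319 0.22479428 0.2554317 ] [-3.13586436e+00 -8.97298467e-04  1.59877487e+00] 37.225 [0.270626   0.24994232 0.02266371 1.34886261 0.00224735 1.8134352 ]
[325.49053992 272.26173059]
```

View pics/w24.png

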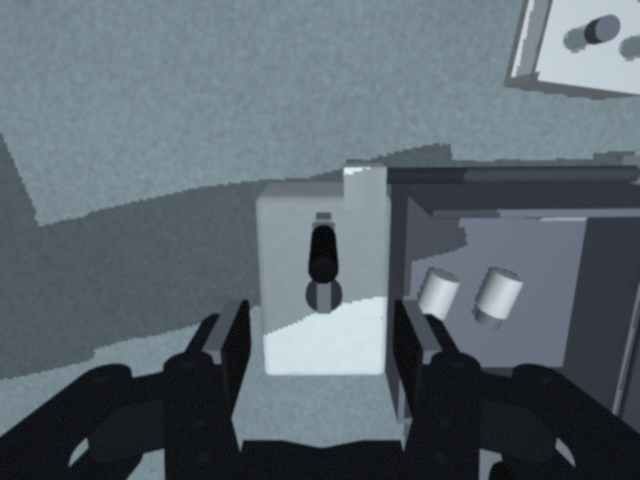

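Request:
{"name": "move_arm", "arguments": {"series": [[0.4, 0, 0, -0.05, 0, 0, 0], [0.4, 0, 0, -0.03, 0, 0, 0], [0.4, 0, 0, 0, 0, 0, 0], [1, 0, 0, 0, 0, 0, 0], [1, 0, 0, 0, 0, 0, 0], [1, 0, 0, 0, 0, 0, 0], [1, 0, 0, 0, 0, 0, 0]]}}

```text
time: 38.15
eef_pos: [0.4972, 0.2242, 0.1793]
orientation: [3.139, -0.002, 1.598]
wrist_force: [0.7, -0.8, 7.5]
grip_width: 0.0135
```

Request:
{"name": "move_arm", "arguments": {"series": [[1, 0.015, -0.001, 0, 0, 0, 0], [1, 0.015, -0.006, 0, 0, 0, 0], [1, 0.013, -0.009, 0, 0, 0, 0], [1, 0.01, -0.012, 0, 0, 0, 0], [1, 0.006, -0.014, 0, 0, 0, 0], [1, 0.003, -0.016, 0, 0, 0, 0], [1, -0.001, -0.015, 0, 0, 0, 0], [1, -0.006, -0.015, 0, 0, 0, 0], [1, -0.009, -0.013, 0, 0, 0, 0], [1, -0.012, -0.01, 0, 0, 0, 0]]}}

```text
time: 39.4
eef_pos: [0.5308, 0.1135, 0.1792]
orientation: [3.14, -0.004, 1.598]
wrist_force: [-1.3, 6.0, 6.0]
grip_width: 0.0135
```

Request:
{"name": "move_arm", "arguments": {"series": [[1, -0.014, -0.006, 0, 0, 0, 0], [1, -0.016, -0.003, 0, 0, 0, 0], [1, -0.015, 0.001, 0, 0, 0, 0], [1, -0.015, 0.006, 0, 0, 0, 0], [1, -0.013, 0.009, 0, 0, 0, 0], [1, -0.01, 0.012, 0, 0, 0, 0], [1, -0.006, 0.014, 0, 0, 0, 0], [1, -0.003, 0.016, 0, 0, 0, 0], [1, 0.001, 0.015, 0, 0, 0, 0], [1, 0, 0, 0, 0, 0, 0]]}}

```text
time: 40.65
eef_pos: [0.4395, 0.1784, 0.1792]
orientation: [3.14, -0.004, 1.599]
wrist_force: [-3.8, 2.1, 10.3]
grip_width: 0.0131
```

Run:
```python
from h import *
o=readout.get_obs();print(o['eef_pos'],o['orientation'],o['time'],o['wrist_force'],o['grip_width'])
cv2.imwrite('pics/s25.png',vision.read_camera('scene'))
```

```text
[0.43952937 0.17838065 0.17915319] [ 3.14045314 -0.00351572  1.59925902] 40.65 [-3.83249249  2.07078559 10.30737156] 0.013072379395002142
```

View pics/s25.png

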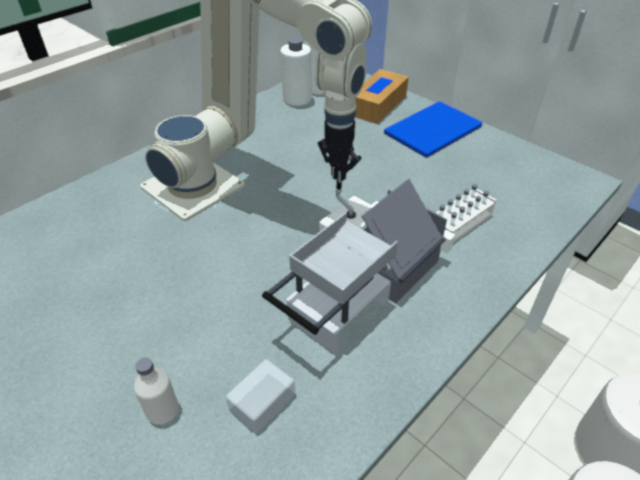

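Remaining: rows 16…0 reversed.

Request:
{"name": "move_arm", "arguments": {"series": [[1, 0.006, 0.015, 0, 0, 0, 0], [1, 0.009, 0.013, 0, 0, 0, 0], [1, 0.012, 0.01, 0, 0, 0, 0], [1, 0.014, 0.006, 0, 0, 0, 0], [1, 0.016, 0.003, 0, 0, 0, 0], [1, 0.015, -0.001, 0, 0, 0, 0], [1, 0.015, -0.006, 0, 0, 0, 0], [1, 0.013, -0.009, 0, 0, 0, 0], [1, 0.01, -0.012, 0, 0, 0, 0]]}}

```text
time: 41.82
eef_pos: [0.5494, 0.1957, 0.1791]
orientation: [-3.141, -0.002, 1.598]
wrist_force: [-7.8, -3.2, 10.1]
grip_width: 0.0135
```

Request:
{"name": "move_arm", "arguments": {"series": [[1, 0.006, -0.014, 0, 0, 0, 0], [1, 0.003, -0.016, 0, 0, 0, 0], [1, -0.001, -0.015, 0, 0, 0, 0], [1, -0.006, -0.015, 0, 0, 0, 0], [1, -0.009, -0.013, 0, 0, 0, 0], [1, -0.012, -0.01, 0, 0, 0, 0], [1, -0.014, -0.006, 0, 0, 0, 0], [1, -0.016, -0.003, 0, 0, 0, 0], [1, 0, 0, 0, 0, 0, 0]]}}

```text
time: 42.95
eef_pos: [0.5002, 0.1041, 0.1792]
orientation: [3.14, -0.002, 1.598]
wrist_force: [-3.1, 1.2, 7.8]
grip_width: 0.0131
```

Run:
```python
from h import *
o=readout.get_obs();print(o['eef_pos'],o['orientation'],o['time'],o['wrist_force'],o['grip_width'])
cv2.imwrite('pics/w26.png',vision.read_camera('wrist'))
i=vision.read_camera('scene'); crop('t',i,270,160,470,340,3.2,'pics/s26.png')
```

```text
[0.50018641 0.10408603 0.17919685] [ 3.14005838e+00 -2.05479799e-03  1.59772326e+00] 42.95 [-3.12584291  1.18125473  7.78068096] 0.01312237649097282
```

View pics/w26.png

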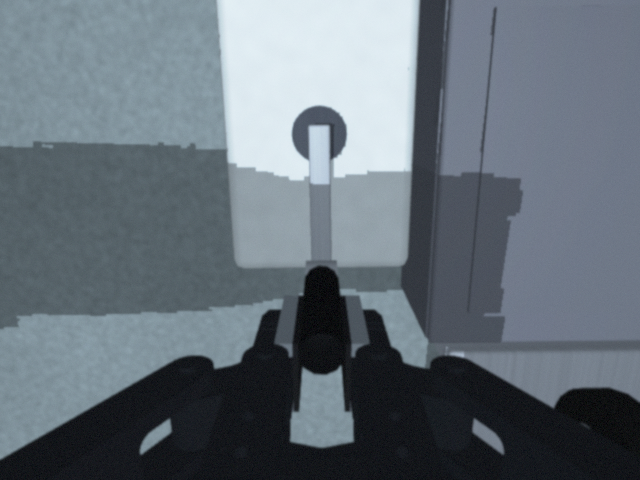

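View pics/s26.png

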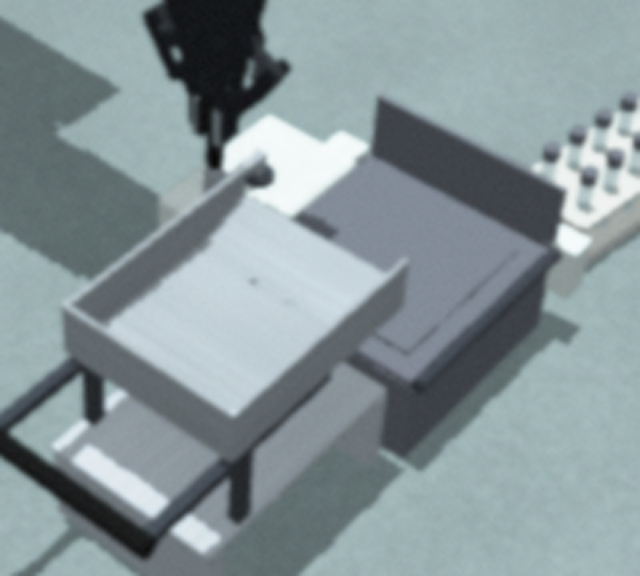

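Request:
{"name": "move_arm", "arguments": {"series": [[1, -0.004, 0, 0, 0, 0, 0], [1, 0, 0, 0, 0, 0, 0], [0.4, 0.002, 0, 0, 0, 0, 0], [0.4, 0, 0, 0, 0, 0, 0], [0.4, 0, 0, 0.05, 0, 0, 0], [0.4, 0, -0.01, 0.02, 0, 0, 0], [1, 0.001, -0.04, 0, 0, 0, 0], [1, 0, 0, 0, 0, 0, 0], [1, 0, 0, -0.035, 0, 0, 0], [1, 0, 0, -0.032, 0, 0, 0]]}}

```text
time: 44.3
eef_pos: [0.4991, 0.0544, 0.1794]
orientation: [-3.14, -0.002, 1.598]
wrist_force: [-0.4, -0.4, -0.6]
grip_width: -0.0
```

Run:
```python
from h import *
o=readout.get_obs();print(o['eef_pos'],o['orientation'],o['time'],o['wrist_force'],o['grip_width'])
cv2.imwrite('pics/w27.png',vision.read_camera('wrist'))
c=cam('wrist',o);print(proj(c,(.4985,.105,.19)))
```

```text
[0.49905082 0.05441642 0.17944892] [-3.14034697e+00 -2.00551160e-03  1.59770746e+00] 44.3 [-0.39669304 -0.40437248 -0.64944611] -1.6102045440519475e-06
[328.93578382 194.32800821]
```

View pics/w27.png

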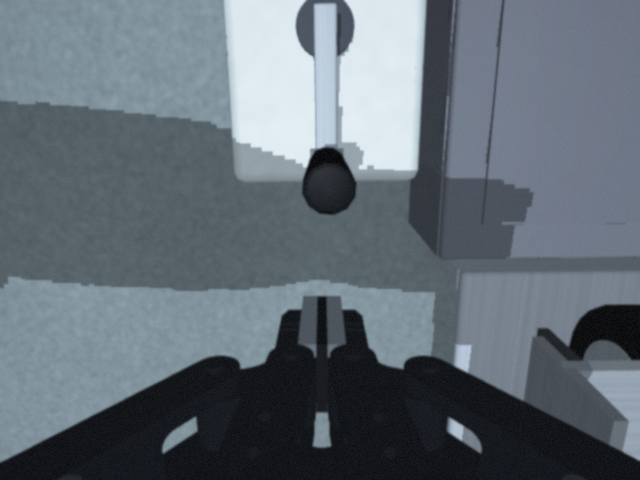

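Request:
{"name": "move_arm", "arguments": {"series": [[1, 0, 0.02, 0, 0, 0, 0], [1, 0, 0.012, 0, 0, 0, 0], [1, 0, 0.012, 0, 0, 0, 0], [1, 0, 0.012, 0, 0, 0, 0], [1, 0, 0.012, -0.002, 0, 0, 0], [1, 0, 0.008, -0.002, 0, 0, 0], [1, 0, 0, 0, 0, 0, 0]]}}

```text
time: 45.22
eef_pos: [0.4992, 0.1307, 0.1761]
orientation: [-3.14, -0.002, 1.599]
wrist_force: [0.0, -0.3, -0.1]
grip_width: -0.0001
```

Run:
```python
from h import *
o=readout.get_obs();print(o['eef_pos'],o['orientation'],o['time'],o['wrist_force'],o['grip_width'])
cv2.imwrite('pics/w28.png',vision.read_camera('wrist'))
```

```text
[0.49917239 0.13070246 0.17608322] [-3.13997953e+00 -2.10025435e-03  1.59882385e+00] 45.225 [ 0.04266443 -0.28832133 -0.10087511] -9.078230604941259e-05
```

View pics/w28.png

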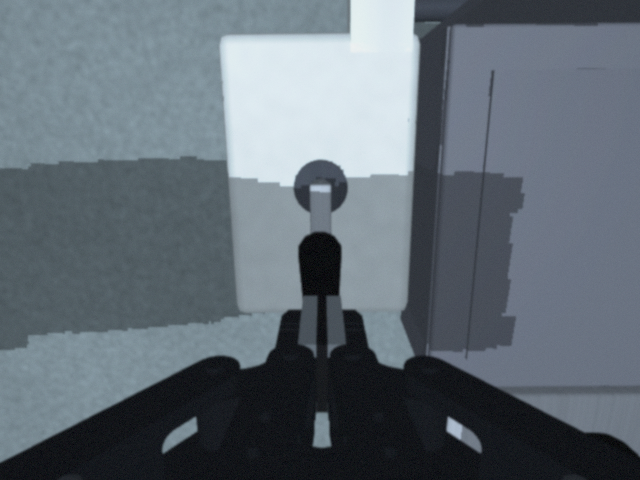

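Request:
{"name": "move_arm", "arguments": {"series": [[1, 0, -0.005, 0.035, 0, 0, 0], [1, 0, 0.024, 0.01, 0, 0, 0], [1, 0, 0, -0.02, 0, 0, 0], [1, 0, 0, -0.015, 0, 0, 0], [1, 0, 0, -0.012, 0, 0, 0], [1, 0, 0, -0.012, 0, 0, 0], [1, 0, 0, -0.01, 0, 0, 0], [1, 0, 0, -0.006, 0, 0, 0], [1, 0, 0, 0, 0, 0, 0]]}}

```text
time: 46.4
eef_pos: [0.4995, 0.1491, 0.1464]
orientation: [-3.141, -0.002, 1.598]
wrist_force: [-0.8, -0.1, 1.0]
grip_width: -0.0
```

Request:
{"name": "move_arm", "arguments": {"series": [[1, 0, 0, -0.003, 0, 0, 0], [1, 0, 0, 0, 0, 0, 0]]}}

```text
time: 46.65
eef_pos: [0.5006, 0.1492, 0.1451]
orientation: [3.139, -0.002, 1.598]
wrist_force: [-0.7, -0.1, 15.1]
grip_width: 0.0002
```

Request:
{"name": "move_arm", "arguments": {"series": [[1, 0, 0, 0.05, 0, 0, 0], [1, 0, -0.02, 0.05, 0, 0, 0], [1, 0, -0.03, 0, 0, 0, 0], [1, 0, -0.02, 0, 0, 0, 0], [1, 0, 0, 0, 0, 0, 0]]}}

```text
time: 47.28
eef_pos: [0.4993, 0.078, 0.2433]
orientation: [-3.14, -0.002, 1.596]
wrist_force: [-0.4, 0.2, -0.7]
grip_width: 0.0003
```

Run:
```python
from h import *
o=readout.get_obs();print(o['eef_pos'],o['orientation'],o['time'],o['wrist_force'],o['grip_width'])
cv2.imwrite('pics/w29.png',vision.read_camera('wrist'))
c=cam('wrist',o)
for a in [0,.1,.2,.3,.5]: print(a,proj(c,(.4968,.105+.07*np.cos(a),.12+.07*np.sin(a))))
i=vision.read_camera('top'); crop('t',i,150,130,420,330,2.9,'pics/t29.png')
i=vision.read_camera('scene'); crop('t',i,300,170,440,290,5,'pics/s29.png')
```

```text
[0.4993127  0.07802966 0.24330935] [-3.14043294e+00 -1.53276341e-03  1.59591573e+00] 47.275 [-0.36614124  0.18756107 -0.74444328] 0.00033251268024866954
0 [323.95708097  66.95140231]
0.1 [323.99142483  66.12178649]
0.2 [323.99070734  66.72550037]
0.3 [323.95179593  68.88225246]
0.5 [323.74906995  78.23767715]
```

View pics/w29.png

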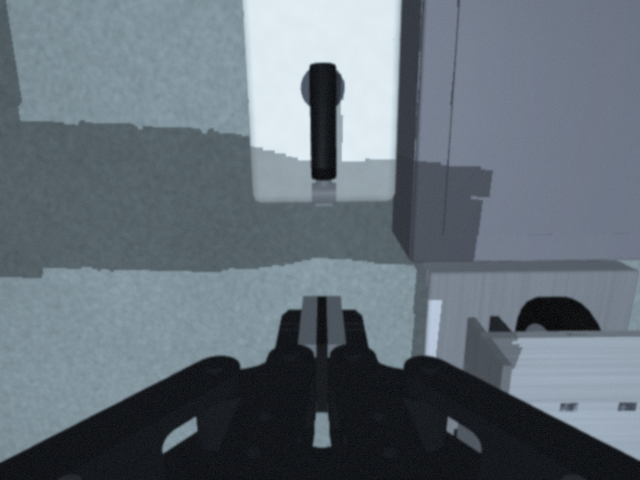

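View pics/s29.png

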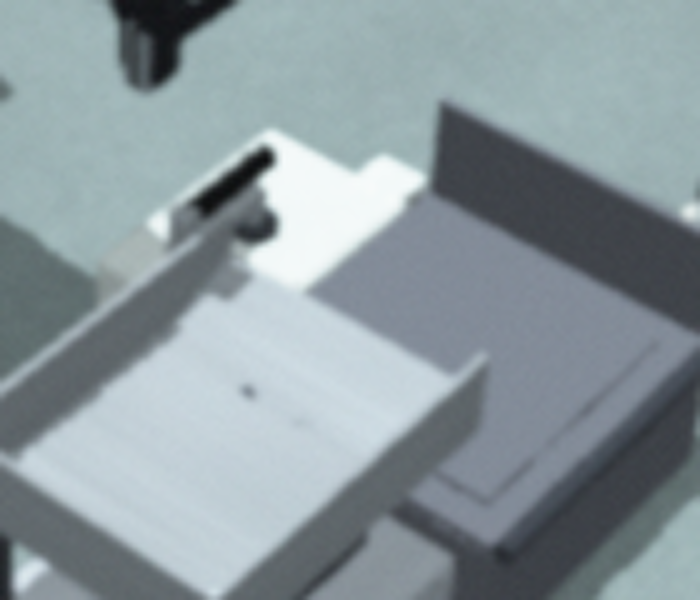

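Run:
```python
from h import *
print(manip.sign_off())
```

```text
the job is handed in; nothing more can be done
None
```

The job is handed in at about 47 s of the 210 s. No verdict was reported, so what follows rests on my own checks.

**What I did:** I found three bottles on the bench and stood them in the cart's hopper with the lid shut. I then:
- swung the grip upright
- cranked the lid fully open (1.5 turns)
- tipped the cart to about 1.2 rad and brought it back level
- cranked the lid shut
- folded the grip flat and moved the arm clear

**Last checks:**
- **Bottles:** Before closing the lid, the top view showed all three lying on the tub floor and the hopper empty. I could not see them after the lid shut.
- **Cart, lid and crank:** The camera views afterwards showed the cart level, the lid shut and the crank arm back at its zero direction.
- **Grip:** It lies over the arm. Pressing it down met a firm stop at about 15 N. The wrist view could not measure its last 0.2 rad, so that reading rests on the force.
- **Bystanders:** The wash bottle, tube rack and tip box stood where they started in the full camera views. The last full view was taken partway through closing the lid.

**What went wrong or disagreed:**
- The fingers slipped off the grip on the first swing, leaving it at about 1.1 rad. I pushed it upright with the fingers closed.
- On the way to the third bottle the last joint reached its range limit, so the arm stopped short and the tool tilted by about 0.07 rad. I turned the tool and carried on.
- The first top-view bottle positions disagreed with the wrist camera by 6 to 8 mm for the first two bottles and about 13 mm for the third. I averaged the two views or re-measured up close before each grasp.

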